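Bring the queue of watch movements over to the bench rack

ROBOT

A 6-joint arm with a two-finger parallel gripper is mounted at the origin on the work surface. World frame = base frame: x ahead of the robot, y to its left, z up, the work surface at z = 0. Lengths are in m, angles in rad, forces in N, time in s.
With the tool pointing down it reaches from about 0.375 to 0.975 m from the base axis. Payload 3.8 kg.
Tool frame: the origin (TCP) lies on the centre line of the jaws, within the pads' length; the fingertips stand 25 mm ahead of it and the grasp point (between the pads) lies 6 mm ahead of it; z points along the fingers, y is the direction in which the jaws open and shut (so a half turn about z gives the same grasp; the last joint's range is limited). The gripper opens to 85 mm and grips with 20 to 120 N. Pads are 22 mm wide; open, the fingers measure 114 mm over their backs; the gripper's body (76 mm by 85 mm) begins 54 mm behind the grasp point. The pads swing forward as they close: fully open they stand 13 mm farther back than shut.
Start: joints at [1.128, 0.264, 1.604, -0, 1.274, -0.037], TCP at [0.266, 0.62, 0.256] pointing down, gripper open.
Joint ranges: [-2.63, 2.63], [-0.94, 2.18], [0.31, 2.57], [-1.31, 4.45], [0, 2.66], [-2.55, 2.55]. Speed limits (rad/s): [2.57, 2.57, 3.14, 3.14, 3.14, 3.14].

INTERFACE

Orientations are given as a rotation vector (axis times angle).
In Python, from workcell import bot gives the robot as it stands.
- The arm moves only by the tool servo_tool, never from a script. Its argument "moves" is a list of rows, each a list of 3 entries, a list of its own where there are three numbers: the closure in counts, from 0 (fully open) to 255 (shut), then the shift along the tool's x, y, z in m, then the turn about the tool's z in rad. A call has exactly 8 rows; each row shifts and turns the pose as measured when the row begins, along the tool's axes as they then stand; what a row does not reach is not made up. A row lasts 1/12 s, in which the tool goes at most 41.7 mm and 7.16 degrees, less where a joint would pass 70% of its speed; a pose out of reach is approached as far as the arm can. A call is refused whole if a number of a shift passes 0.0417 or a number of a turn 0.125, either way. A call with a gripper value outside its range is refused whole. The fingers move at their own pace and stop on an object; "newtons" is the grip in N (left out, the last holds). Time passes only in rows, so rows that do not move let the fingers close, or fill a call up. It gives the time, the measured TCP pose, the force and the opening at its end, in the units of the state.
- bot.read_state(): the state, without advancing time (a new reading comes with each control period).
- bot.read_camera(name): name is "scene" or "side" or "wrist"; returns a dict with "pixels" (420x560x3 uint8, red, green, blue), "depth" (420x560 float32, m along the optical axis (not along the pixel's ray), 0 where there is no reading), "intrinsics" (3x3 intrinsics, pixels), "R" (3x3) and "t" (3): a world point X has camera coordinates R X + t. Camera axes: x right, y down, z forward; pixel columns grow to the right and rows downward; lengths in m; the calibration is good to about 2 mm. A picture is of the moment at which its call begins.
- bot.finish_job(): hands the job in, once; it reports no verdict.
The state is a dict: "time": time; "q": joint angles; "joint_vel": joint speeds; "joint_torque": joint torques, N m; "tool_pos": TCP position; "tcp_rot": TCP orientation; "wrist_force": force on the tool from outside, world axes, zero at the start; "torque": the same for the moment, N m; "width": opening from 0.0 (shut) to 1.0 (fully open).
Only numpy, scipy, OpenCV 4.12 (cv2) and the standard library are available. Lean on these libraries where they do the work, as an engineer would, in place of code of your own. Each camera call takes 0.05 s, during which the arm holds its last target.

TASK

Four watch movements in their holders wait in a row on the dark rack with the green pads, in the order in which they are to be serviced, beginning at the brass knob, which may be at either end of that rack. Move them all to the light rack with the grey pads so that the queue there runs from left to right as seen from the robot: the movement that was beside the knob on the leftmost grey pad, the next on the next pad, and so on to the last on the rightmost. Set each one down gently, upright and in the middle of its pad, and leave them all there released.

Things in the scene. Friction and masses are not known exactly. Their poses are not given: they have to be found in the camera images.
- movement_round: Watch movement on a round light-grey holder, 40 mm in diameter, 26 mm tall; the smaller metal movement adds 5 mm (0.08 to 0.17 kg), its thin stem and crown to +y. Loose. Origin: centre of underside, z up. Starts upright near the middle of its pad, x axis across the row (within 0.25 rad). Grip from above by the flanks 40 mm apart along its x axis.
- movement_square: Watch movement on a square black holder, 38 x 38 mm, 26 mm tall; the smaller metal movement adds 5 mm (0.08 to 0.17 kg), its thin stem and crown to +y. Loose. Origin: centre of underside, z up. Starts upright near the middle of its pad, x axis across the row (within 0.25 rad). Grip from above by the flanks 38 mm apart along its x axis.
- movement_hex: Watch movement on a six-sided aluminium holder, 36 mm across flats, one pair square to its x axis, 26 mm tall; the smaller metal movement adds 5 mm (0.08 to 0.17 kg), its thin stem and crown to +y. Loose. Origin: centre of underside, z up. Starts upright near the middle of its pad, x axis across the row (within 0.25 rad). Grip from above by the flanks 36 mm apart along its x axis.
- movement_oblong: Watch movement on a cream-white holder with rounded ends, 28 mm along its x, 46 mm along its y, 26 mm tall; the smaller metal movement adds 5 mm (0.08 to 0.17 kg), its thin stem and crown to +y. Loose. Origin: centre of underside, z up. Starts upright near the middle of its pad, x axis across the row (within 0.25 rad). Grip from above by the flanks 28 mm apart along its x axis.
- pad_round: Dark green felt pad, 56 x 56 x 6 mm, fixed on the dark waiting rack (66 x 350 x 8 mm board); the round movement starts on it. One of four alike, 68 mm apart in a row, in shuffled order. Origin: centre of its underside, 8 mm above the bench (top at 14 mm). y axis: along the row to the robot's left (world +y within 0.18 rad); x: across the row, away from the robot.
- pad_square: Dark green felt pad, 56 x 56 x 6 mm, fixed on the dark waiting rack (66 x 350 x 8 mm board); the square movement starts on it. One of four alike, 68 mm apart in a row, in shuffled order. Origin: centre of its underside, 8 mm above the bench (top at 14 mm). y axis: along the row to the robot's left (world +y within 0.18 rad); x: across the row, away from the robot.
- pad_hex: Dark green felt pad, 56 x 56 x 6 mm, fixed on the dark waiting rack (66 x 350 x 8 mm board); the hex movement starts on it. One of four alike, 68 mm apart in a row, in shuffled order. Origin: centre of its underside, 8 mm above the bench (top at 14 mm). y axis: along the row to the robot's left (world +y within 0.18 rad); x: across the row, away from the robot.
- pad_oblong: Dark green felt pad, 56 x 56 x 6 mm, fixed on the dark waiting rack (66 x 350 x 8 mm board); the oblong movement starts on it. One of four alike, 68 mm apart in a row, in shuffled order. Origin: centre of its underside, 8 mm above the bench (top at 14 mm). y axis: along the row to the robot's left (world +y within 0.18 rad); x: across the row, away from the robot.
- bench_rack: Rack to fill: fixed light wooden board, 66 x 290 x 8 mm, nearer or farther than the waiting rack, with four empty grey felt pads (56 x 56 x 6 mm) along its y axis, centres at y = +102, +34, -34, -102 mm, x = 0, tops 14 mm above the bench. Origin: centre of its underside, on the bench, z up. y axis: to the robot's left (within 0.18 rad).
- brass_knob: Fixed upright brass knob, 20 mm across, 23 mm tall, marking the head of the queue: it stands at the left or the right end of the dark waiting rack, on the line of its pads, 53 mm from the middle of the end pad. The other end has only a flat steel screw head. Origin: centre of its underside, 8 mm above the bench.
Mind the look-alikes: they are no part of the job. What is shaped like the movement_round but blue or purple is not meant.

How it is judged:
By the outcome, as a careful person would: the job done as asked, in the order asked, and still so for the second after the job is handed in, with the robot touching nothing.
It also fails if it takes over 104 s, if anything falls off the work surface, if the arm or the gripper's body presses on something with over 40 N, if the wrist force passes 120 N, or if a joint passes its speed limit or range.

## Working session

There is one attempt and no reset: what is moved stays moved. The work goes in short steps, Python scripts to look and compute and a tool call to move; the robot and the scene stay as the last step left them, time stands still between calls to the robot, and variables do not carry over. Pictures are saved under pics/ and viewed, and the job is handed in when it is done.

Besides the shell and the picture viewer there is one more tool, called by a JSON object that holds its "method" and its "body". servo_tool: Moves the arm, as the interface text tells. Its arguments: {"type":"object","properties":{"moves":{"type":"array","items":{"type":"array"}},"newtons":{"type":"number"}},"required":["moves"]}

```bash
mkdir -p pics; ls; cat > h.py <<'E'
import numpy as np, cv2
from workcell import bot
def shot(n,f):
    c=bot.read_camera(n); cv2.imwrite('pics/'+f+'.png',c['pixels'][:,:,::-1]); np.savez('pics/'+f+'.npz',**{k:np.array(v) for k,v in c.items()}); return c
E
python3 - <<'E'
from h import *
for n in ['scene','side','wrist']: 
    c=shot(n,n+'0'); print(n,c['intrinsics'].tolist(),c['R'].round(3).tolist(),c['t'].round(3).tolist())
print(bot.read_state())
E
```

```text
pics
scene [[399.3379661723841, 0.0, 283.2438598878046], [0.0, 399.3379661723841, 214.19290028079467], [0.0, 0.0, 1.0]] [[-0.05, 0.999, 0.005], [0.749, 0.041, -0.661], [-0.661, -0.029, -0.75]] [0.009, -0.367, 1.09]
side [[402.0216727005992, 0.0, 284.320439107099], [0.0, 402.0216727005992, 209.04272910429043], [0.0, 0.0, 1.0]] [[-0.905, -0.426, 0.006], [-0.337, 0.707, -0.622], [0.26, -0.565, -0.783]] [0.483, 0.181, 0.642]
wrist [[312.95504206080847, 0.0, 280.70332180107425], [0.0, 312.95504206080847, 214.52428549111337], [0.0, 0.0, 1.0]] [[0.394, 0.919, -0.002], [0.881, -0.377, 0.285], [0.261, -0.114, -0.959]] [-0.672, -0.038, 0.378]
{'time': 0.15, 'q': array([ 1.12813161e+00,  2.64627282e-01,  1.60508812e+00,  3.77446364e-07,
        1.27372332e+00, -3.69094532e-02]), 'joint_vel': array([-3.48786782e-04, -1.04563827e-03, -3.61439059e-03, -9.72399947e-05,
       -9.58237672e-04, -4.05879125e-04]), 'joint_torque': array([ 6.03572171e-04, -5.15905881e+01, -3.67960060e+01, -2.63154789e-04,
        8.07267206e-03, -1.06693508e-05]), 'tool_pos': array([0.26620595, 0.61969908, 0.25520118]), 'tcp_rot': array([-6.32907155e-01, -3.07673012e+00,  2.81629011e-03]), 'wrist_force': array([-0.33197738,  0.41437632,  0.39320589]), 'torque': array([0.01407575, 0.00555863, 0.02851937]), 'width': 1.0007405791288755}
```

View pics/scene0.png

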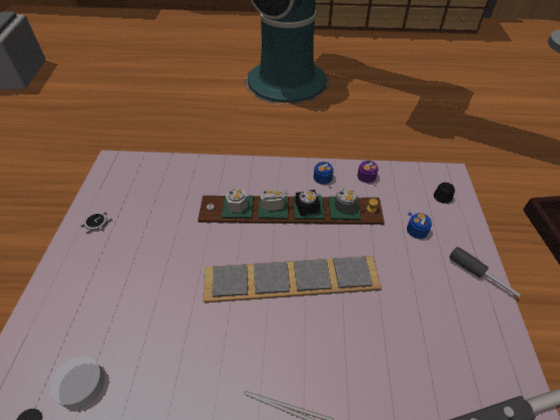

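View pics/side0.png

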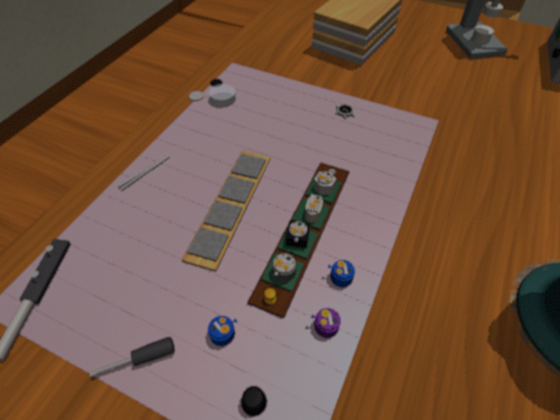

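View pics/wrist0.png

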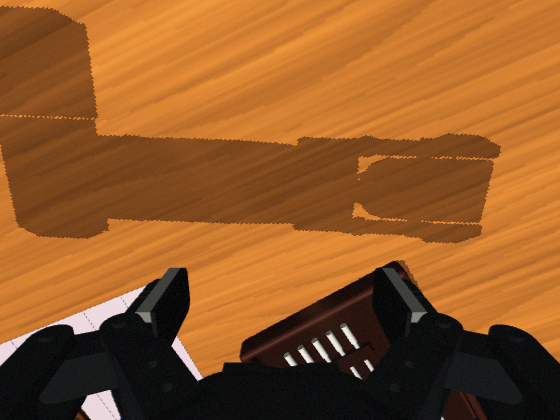

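```bash
python3 - <<'E'
import cv2
a=cv2.imread('pics/scene0.png')[150:310,180:400]; cv2.imwrite('pics/crop_s.png',cv2.resize(a,(792,576),interpolation=cv2.INTER_CUBIC))
a=cv2.imread('pics/side0.png')[150:320,180:370]; cv2.imwrite('pics/crop_d.png',cv2.resize(a,(665,595),interpolation=cv2.INTER_CUBIC))
E
```

```text
(no output)
```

View pics/crop_s.png

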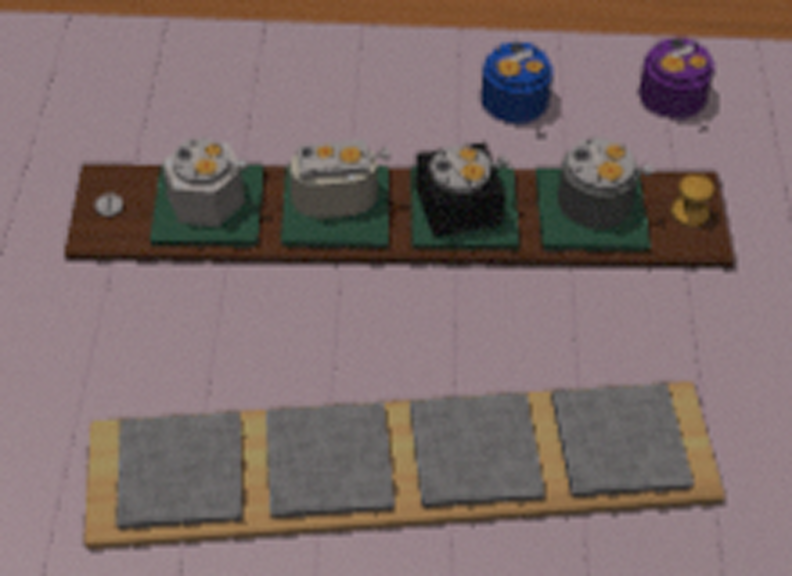

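View pics/crop_d.png

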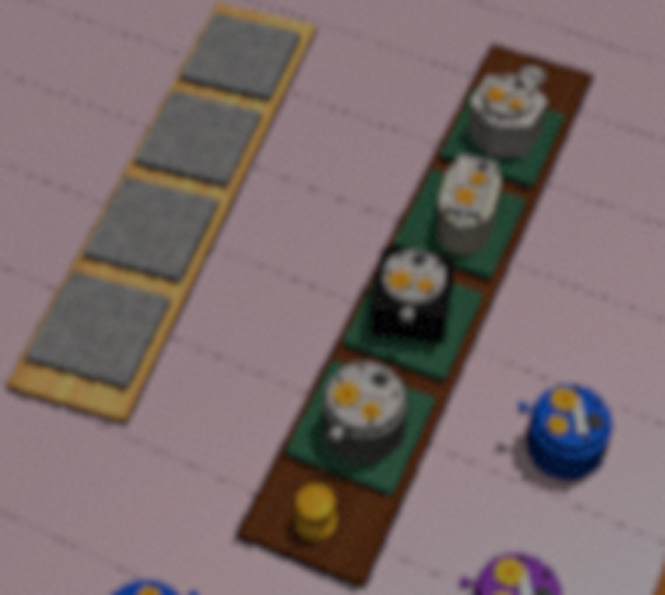

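```bash
cat >> h.py <<'E'
def load(f): return dict(np.load('pics/'+f+'.npz'))
def world(c):
    d=c['depth'].astype(float);K=c['intrinsics'];v,u=np.indices(d.shape)
    P=np.stack([(u-K[0,2])/K[0,0]*d,(v-K[1,2])/K[1,1]*d,d],-1)
    W=(P-c['t'])@c['R']; W[d<=0]=np.nan; return W
def plane(c,uv,z):
    K=c['intrinsics'];uv=np.atleast_2d(uv).astype(float)
    r=np.c_[(uv[:,0]-K[0,2])/K[0,0],(uv[:,1]-K[1,2])/K[1,1],np.ones(len(uv))]@c['R']
    o=-c['R'].T@c['t']; s=(z-o[2])/r[:,2]; return o+s[:,None]*r
def greypads(c,n=4):
    p=c['pixels'];h=cv2.cvtColor(p,cv2.COLOR_RGB2HSV)
    W=world(c)
    m=((h[...,1]<40)&(h[...,2]>60)&(h[...,2]<160)&(abs(W[...,2]-.014)<.006)).astype('uint8')
    m=cv2.morphologyEx(m,cv2.MORPH_OPEN,np.ones((3,3)))
    out=[]
    for k in cv2.findContours(m,cv2.RETR_EXTERNAL,cv2.CHAIN_APPROX_NONE)[0]:
        if cv2.contourArea(k)<300: continue
        w=plane(c,k[:,0],.014)[:,:2].astype('float32')
        r=cv2.minAreaRect(w*1000); out.append(r)
    return out
def tops(c):
    W=world(c); m=((W[...,2]>.034)&(W[...,2]<.056)).astype('uint8')
    n,l,s,ce=cv2.connectedComponentsWithStats(m)
    for i in range(1,n):
        if s[i,4]<40: continue
        w=W[l==i]; r=cv2.minAreaRect((w[:,:2]*1000).astype('float32'))
        print(ce[i].round(),s[i,4],'z50',np.median(w[:,2]).round(4),'rect',np.round(r[0],1),np.round(r[1],1),round(r[2],1),'mid',((w[:,:2].min(0)+w[:,:2].max(0))*500).round(1))
E
python3 - <<'E'
from h import *
for f in ['scene0','side0']:
    c=load(f);print(f)
    for r in greypads(c): print(np.round(r[0],1),np.round(r[1],1),round(r[2],1))
    tops(c)
E
```

```text
scene0
[813.  381.5] [17.7 55.5] 18.5
[647.8 -65.2] [55.6 54.8] 7.1
[638.9   2.3] [55.9 54.8] 7.7
[630.   69.3] [55.4 55. ] 7.1
[621.  136.5] [55.9 55. ] 7.6
[399.  17.] 1207 z50 0.0457 rect [-311.3  339.3] [522.9  27.4] 90.0 mid [-311.3  339.3]
[21. 65.] 434 z50 0.0449 rect [  18.8 -691.7] [ 48.6 163.3] 78.7 mid [  15.7 -705.6]
[287.  76.] 433 z50 0.0449 rect [46.7  2.8] [ 56.8 136.7] 2.4 mid [45.4  1.6]
[236. 197.] 283 z50 0.0436 rect [483.  -73.7] [41.  38.2] 32.9 mid [483.6 -72.6]
[273. 196.] 294 z50 0.0435 rect [478.9  -2.7] [26.7 49.3] 11.3 mid [479.   -2.9]
[347. 197.] 311 z50 0.044 rect [474.3 132. ] [37.9 37.7] 41.2 mid [475.3 135.5]
[308. 199.] 361 z50 0.0415 rect [479.6  62.7] [40.6 44.9] 18.7 mid [481.1  61.3]
side0
[804.3 396.3] [21.8 96.2] 20.0
[619.2 138.1] [54.1 54.8] 7.6
[628.1  71.1] [53.8 54. ] 8.0
[637.    4.1] [53.7 54.6] 7.9
[646.2 -63.1] [53.3 54.6] 7.8
[469.  19.] 131 z50 0.0452 rect [ 334.1 -835.4] [45.9 26.2] 0.0 mid [ 334.2 -835.4]
[353.  39.] 645 z50 0.0454 rect [ 574.8 -612.1] [268.1 132.8] 43.8 mid [ 618.  -644.2]
[556.  38.] 105 z50 0.0473 rect [ 103.3 -829.2] [  4.4 132.6] 5.6 mid [ 102.2 -829.3]
[483.  32.] 229 z50 0.0481 rect [ 287.2 -782.5] [52.4 49.4] 80.3 mid [ 287.4 -781.8]
[557.  59.] 88 z50 0.0446 rect [  94.7 -716.7] [13.5 72.2] 14.2 mid [  95.  -716.6]
[325. 180.] 261 z50 0.0433 rect [481.3 -73. ] [39.1 37.5] 34.0 mid [481.7 -70.8]
[314. 205.] 285 z50 0.044 rect [ 4.754e+02 -1.000e-01] [28.1 48.5] 10.9 mid [476.5  -0.7]
[298. 231.] 423 z50 0.0424 rect [478.6  63.6] [38.  45.3] 16.4 mid [479.2  61.4]
[284. 265.] 439 z50 0.0443 rect [471.7 133.7] [38.8 37.9] 36.2 mid [472.3 136.1]
[555. 300.] 307 z50 0.0429 rect [66.   5.1] [13.6 79. ] 3.9 mid [64.7  4.7]
```

```bash
cat >> h.py <<'E'
from scipy.spatial.transform import Rotation as Ro
def go(target,yaw=None,s=None):
    "target world TCP (m); yaw = wanted world angle of tool y"
    s=s or bot.read_state(); R=Ro.from_rotvec(s['tcp_rot']).as_matrix()
    d=R.T@(np.array(target)-s['tool_pos']); a=np.arctan2(R[1,1],R[0,1])
    print('t',round(s['time'],2),'pos',s['tool_pos'].round(4),'ytool',round(a,4),'tiltz',R[:2,2].round(4),'F',s['wrist_force'].round(1),'w',round(s['width']*85,1))
    print(' tool shift mm',(d*1000).round(1),'turn', None if yaw is None else round(-(yaw-a),4))
E
python3 - <<'E'
from h import *
c=load('wrist0'); s=bot.read_state(); R=Ro.from_rotvec(s['tcp_rot']).as_matrix(); o=-c['R'].T@c['t']
print('cam in tool',R.T@(o-s['tool_pos']),'\nRct',(c['R']@R).round(3))
go([.478,.0,.2],.13)
c=load('scene0');h=cv2.cvtColor(c['pixels'],cv2.COLOR_RGB2HSV)
print(plane(c,[(323,166),(368,165),(419,218)],.031))
print(plane(c,[(373,201),(210,207)],.02))
E
```

```text
cam in tool [ 0.07211394 -0.00135858 -0.11632587] 
Rct [[ 0.001  1.     0.001]
 [-0.958  0.001 -0.285]
 [-0.285 -0.     0.958]]
t 0.15 pos [0.2662 0.6197 0.2552] ytool 1.165 tiltz [-0.0008 -0.0017] F [-0.3  0.4  0.4] w 85.1
 tool shift mm [-439.2 -485.7   56.1] turn 1.035
[[0.38088788 0.09070396 0.031     ]
 [0.37272562 0.18258592 0.031     ]
 [0.5117274  0.26178781 0.031     ]]
[[ 0.46327855  0.18577159  0.02      ]
 [ 0.49568212 -0.12254662  0.02      ]]
```

{"method": "servo_tool", "body": {"moves": [[0,[-0.026,-0.027,0.004],0.125],[0,[-0.03,-0.024,0.004],0.125],[0,[-0.032,-0.02,0.004],0.125],[0,[-0.035,-0.016,0.004],0.125],[0,[-0.036,-0.011,0.004],0.125],[0,[-0.037,-0.007,0.004],0.125],[0,[-0.038,-0.002,0.004],0.125],[0,[-0.038,0.003,0.004],0.125]], "newtons": 40}}

```text
time: 0.82
tool_pos: [0.3711, 0.3307, 0.2181]
tcp_rot: [-2.033, -2.392, 0.003]
wrist_force: [1.5, -0.1, -0.5]
width: 1.0
```

```bash
python3 -c "
from h import *
go([.478,.06,.22],.11)"
```

```text
t 0.82 pos [0.3711 0.3307 0.2181] ytool 0.1619 tiltz [-0.0027 -0.    ] F [ 1.5 -0.1 -0.5] w 85.0
 tool shift mm [-284.4   61.8   -2.2] turn 0.0519
```

{"method": "servo_tool", "body": {"moves": [[0,[-0.039,0.008,0],0.05],[0,[-0.039,0.008,0],0],[0,[-0.039,0.009,0],0],[0,[-0.039,0.01,0],0],[0,[-0.039,0.01,0],0],[0,[-0.039,0.01,0],0],[0,[-0.039,0.01,0],0],[0,[-0.012,0.005,0],0]]}}

```text
time: 1.48
tool_pos: [0.472, 0.0387, 0.2158]
tcp_rot: [-2.104, -2.333, 0.007]
wrist_force: [-0.4, -0.3, -0.2]
width: 0.998
```

```bash
python3 -c "
from h import *
go([.478,.06,.22],.11)
c=shot('wrist','w1'); tops(c)"
```

```text
t 1.48 pos [0.472  0.0387 0.2158] ytool 0.1029 tiltz [-0.0031 -0.0032] F [-0.4 -0.3 -0.2] w 84.8
 tool shift mm [20.5  8.2 -4.3] turn -0.0071
[293.  95.] 1710 z50 0.0439 rect [471.6 131.1] [39.1 40.2] 35.2 mid [471.9 133.9]
[291. 177.] 1640 z50 0.0429 rect [478.4  61.4] [38.1 44. ] 16.6 mid [479.5  59.5]
[281. 241.] 1071 z50 0.0437 rect [475.7  -4.3] [27.9 52. ] 10.0 mid [476.3  -4.5]
[280. 301.] 938 z50 0.0435 rect [481.8 -75.4] [40.  39.2] 36.6 mid [481.7 -73.6]
```

View pics/w1.png

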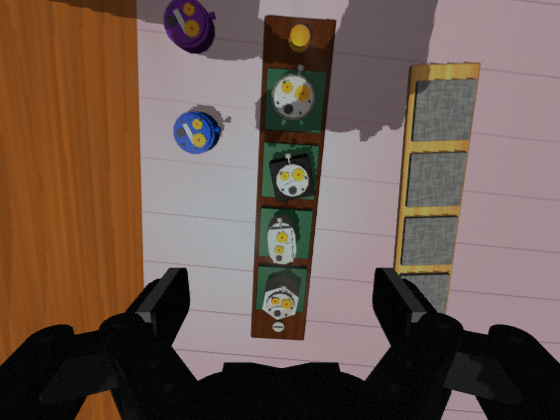

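```bash
cat >> h.py <<'E'
def body(c,near,dims,v=True):
    "near: world xy (m). returns centre, axes angle of holder top"
    W=world(c); k=np.hypot(W[...,0]-near[0],W[...,1]-near[1])<.034
    m=(k&(W[...,2]>.0365)&(W[...,2]<.056)).astype('uint8')
    n,l,st,_=cv2.connectedComponentsWithStats(m); i=1+st[1:,4].argmax(); m=(l==i).astype('uint8')
    f=c['intrinsics'][0,0]; dz=np.median(c['depth'][m>0]); k=int(.009*f/dz)|1
    o=cv2.morphologyEx(m,cv2.MORPH_OPEN,cv2.getStructuringElement(cv2.MORPH_ELLIPSE,(k,k)))
    w=W[o>0][:,:2]*1000; r=cv2.minAreaRect(w.astype('float32')); ce=cv2.minEnclosingCircle(w.astype('float32'))
    res=(cv2.dilate(o,np.ones((3,3)))==0)&(m>0)
    print('z',np.median(W[o>0][:,2]).round(4),'rect',np.round(r[0],1),np.round(r[1],1),'ang',round(np.deg2rad(r[2]),3),'circ',np.round(ce[0],1),round(ce[1],1))
    if res.sum()>3:
        # stem
        W2=W[res][:,:2]*1000-np.array(r[0]); W2=W2[W2[:,1]>15]
        if len(W2): q=np.median(W2,0); print(' stem dir yaw',round(np.arctan2(-q[0],q[1]),3),'n',len(W2),q.round(1))
    return r
E
python3 -c "
from h import *
c=load('w1')
for n in [(.472,.132),(.4785,.060),(.476,-.006),(.482,-.075)]: body(c,n,0)
print([ (np.round(r[0],1),round(r[2],1)) for r in greypads(c)])
go([.472,.132,.14],.105)
"
```

```text
z 0.044 rect [472. 131.] [38.  38.1] ang 0.104 circ [471.8 130.8] 19.7
 stem dir yaw -0.131 n 45 [ 3. 23.]
z 0.0431 rect [479.1  59. ] [38. 39.] ang 0.286 circ [478.7  58.5] 24.9
 stem dir yaw 0.259 n 31 [-5.9 22.3]
z 0.0438 rect [475.7  -5.9] [27.5 48.7] ang 0.182 circ [475.6  -5.9] 24.4
 stem dir yaw 0.193 n 20 [-5.2 26.4]
z 0.0436 rect [481.7 -74.9] [39.7 36.5] ang 0.543 circ [482.1 -74.6] 21.2
 stem dir yaw -0.101 n 15 [ 2.3 23.2]
[(array([645.8, -63.7]), 7.5), (array([636.6,   1.4]), 7.5), (array([627.6,  68.3]), 7.8), (array([618.5, 135.1]), 7.7)]
t 1.53 pos [0.4727 0.0385 0.2158] ytool 0.102 tiltz [-0.0025 -0.0035] F [ 1.3 -0.9  0.4] w 85.2
 tool shift mm [93.4  9.1 75.5] turn -0.003
```

{"method": "servo_tool", "body": {"moves": [[0,[0.024,0.002,0.015],0.115],[0,[0.024,0,0.015],0.115],[0,[0.024,-0.003,0.015],0],[0,[0.02,-0.003,0.015],0],[0,[0,0,0.013],0],[0,[0,0,0],0],[0,[0,0,0],0],[0,[0,0,0],0]]}}

```text
time: 2.2
tool_pos: [0.4727, 0.133, 0.1402]
tcp_rot: [2.379, 2.05, -0.006]
wrist_force: [-0.2, 0.4, 0.1]
width: 0.998
```

```bash
python3 -c "
from h import *
c=shot('wrist','w2'); r=body(c,(.472,.132),0)
go([*(np.array(r[0])/1000),.043],-.13)"
```

```text
z 0.044 rect [472.1 131.2] [38.7 39. ] ang 0.442 circ [471.7 132. ] 20.5
 stem dir yaw -0.124 n 50 [ 3.  24.2]
t 2.25 pos [0.4731 0.1329 0.1406] ytool -0.1489 tiltz [-0.0013 -0.0028] F [ 0.5  0.5 -0.4] w 84.7
 tool shift mm [-1.5 -0.6 97.6] turn -0.0189
```

View pics/w2.png

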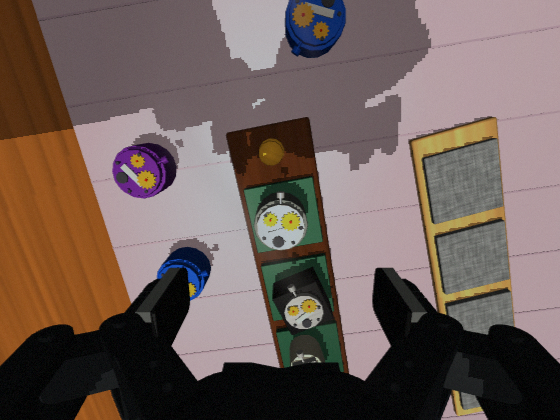

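{"method": "servo_tool", "body": {"moves": [[60,[-0.001,-0.001,0.02],0],[60,[0,0,0.02],0],[60,[0,0,0.02],0],[60,[0,0,0.015],0],[60,[0,0,0.01],0],[60,[0,0,0.006],0],[60,[0,0,0.003],0],[60,[0,0,0],0]]}}

```text
time: 2.92
tool_pos: [0.4811, 0.1309, 0.0532]
tcp_rot: [2.378, 2.037, 0.022]
wrist_force: [0.1, -0.3, 0.0]
width: 0.764
```

```bash
python3 -c "
from h import *
go([.472,.1315,.043],-.13)"
```

```text
t 2.92 pos [0.4811 0.1309 0.0532] ytool -0.1541 tiltz [0.0179 0.0012] F [ 0.1 -0.3  0. ] w 65.0
 tool shift mm [-0.8 -9.2 10. ] turn -0.0241
```

{"method": "servo_tool", "body": {"moves": [[60,[0,-0.004,0],0],[60,[-0.001,-0.003,0.001],0],[60,[0,-0.002,0.003],0],[60,[0,0,0.003],0],[60,[0,0,0.002],0],[60,[0,0,0.001],0],[60,[0,0,0],0],[60,[0,0,0],0]]}}

```text
time: 3.58
tool_pos: [0.4741, 0.132, 0.0458]
tcp_rot: [2.375, 2.035, 0.032]
wrist_force: [-0.8, 0.8, -0.6]
width: 0.764
```

```bash
python3 -c "
from h import *
go([.472,.1315,.043],-.13)
shot('wrist','w3')"
```

```text
t 3.58 pos [0.4741 0.132  0.0458] ytool -0.1542 tiltz [0.0246 0.0027] F [-0.8  0.8 -0.6] w 64.9
 tool shift mm [-0.9 -2.1  2.8] turn -0.0242
```

View pics/w3.png

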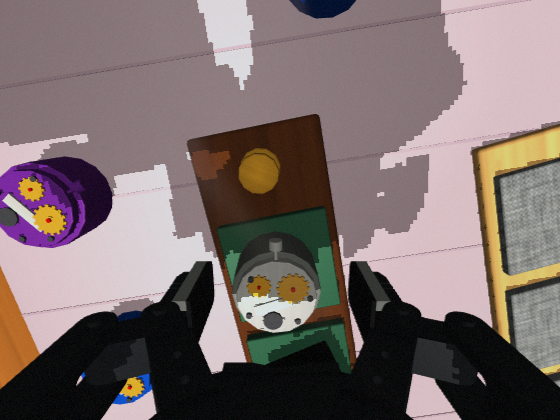

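{"method": "servo_tool", "body": {"moves": [[60,[-0.001,-0.001,0.002],0],[60,[0,-0.001,0.001],0],[60,[0,0,0],0],[160,[0,0,0],0],[160,[0,0,0],0],[160,[0,0,0],0],[160,[0,0,0],0],[160,[0,0,0],0]], "newtons": 35}}

```text
time: 4.3
tool_pos: [0.472, 0.1313, 0.0428]
tcp_rot: [2.375, 2.035, 0.032]
wrist_force: [-0.9, 0.4, 0.3]
width: 0.456
```

```bash
python3 -c "
from h import *
go([.472,.1315,.1],-.13)"
```

```text
t 4.3 pos [0.472  0.1313 0.0428] ytool -0.1543 tiltz [0.0243 0.0027] F [-0.9  0.4  0.3] w 38.8
 tool shift mm [  0.6   1.3 -57.2] turn -0.0243
```

{"method": "servo_tool", "body": {"moves": [[200,[0,0,0],0],[200,[0,0,-0.004],0],[200,[0,0,-0.01],0],[200,[0,0,-0.015],0],[200,[0,0,-0.015],0],[200,[0,0,-0.012],0],[200,[0,0,-0.006],0],[200,[0,0,0],0]]}}

```text
time: 4.97
tool_pos: [0.4691, 0.1308, 0.1089]
tcp_rot: [2.376, 2.035, 0.028]
wrist_force: [-0.0, -0.1, -1.9]
width: 0.456
```

```bash
python3 -c "
from h import *
go([.620,.1365,.1],.133)"
```

```text
t 4.97 pos [0.4691 0.1308 0.1089] ytool -0.1543 tiltz [0.0218 0.002 ] F [-0.  -0.1 -1.9] w 38.8
 tool shift mm [ 28.8 148.   12.2] turn -0.2873
```

{"method": "servo_tool", "body": {"moves": [[200,[0.003,0.012,0],-0.07],[200,[0.003,0.018,0],-0.07],[200,[0.001,0.02,0],-0.07],[200,[0,0.02,0],-0.077],[200,[-0.001,0.02,0],0],[200,[-0.002,0.02,0],0],[200,[-0.002,0.02,0],0],[200,[-0.001,0.01,0],0]]}}

```text
time: 5.63
tool_pos: [0.6101, 0.1395, 0.1089]
tcp_rot: [2.043, 2.372, 0.018]
wrist_force: [0.1, 0.8, -1.1]
width: 0.457
```

```bash
python3 -c "
from h import *
go([.620,.1365,.1],.133)
c=shot('wrist','w4')
print([ (np.round(r[0],1),np.round(r[1],1),round(r[2],1)) for r in greypads(c)])"
```

```text
t 5.63 pos [0.6101 0.1395 0.1089] ytool 0.1488 tiltz [0.0163 0.0011] F [ 0.1  0.8 -1.1] w 38.8
 tool shift mm [-4.4  9.2  9. ] turn 0.0158
[(array([635.3,  24.2]), array([53.4, 11. ]), 7.8), (array([630.5,  57.3]), array([54.2, 28.7]), 7.8), (array([619.5, 139.9]), array([54.2, 47.8]), 7.2)]
```

View pics/w4.png

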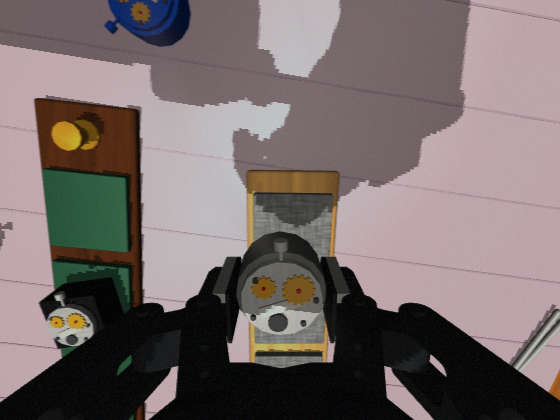

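{"method": "servo_tool", "body": {"moves": [[200,[-0.002,0.004,0.006],0.015],[200,[-0.002,0.004,0.012],0],[200,[0,0,0.012],0],[200,[0,0,0.01],0],[200,[0,0,0.008],0],[200,[0,0,0.004],0],[200,[0,0,0],0],[200,[0,0,0],0]]}}

```text
time: 6.35
tool_pos: [0.6134, 0.1355, 0.0467]
tcp_rot: [2.067, 2.36, 0.005]
wrist_force: [-0.5, -0.1, -1.1]
width: 0.455
```

```bash
python3 -c "
from h import *
go([.620,.1365,.0435],.133)"
```

```text
t 6.35 pos [0.6134 0.1355 0.0467] ytool 0.132 tiltz [ 0.0054 -0.0007] F [-0.5 -0.1 -1.1] w 38.7
 tool shift mm [0.1 6.6 3.2] turn -0.001
```

{"method": "servo_tool", "body": {"moves": [[200,[0,0.003,0],0],[200,[0,0.003,0],0],[200,[0,0.001,0],0],[200,[0,0,0.001],0],[200,[0,0,0.001],0],[200,[0,0,0.001],0],[200,[0,0,0],0],[200,[0,0,0],0]]}}

```text
time: 7.02
tool_pos: [0.6232, 0.1372, 0.0465]
tcp_rot: [2.064, 2.358, 0.011]
wrist_force: [1.4, 0.9, -1.2]
width: 0.452
```

```bash
python3 -c "
from h import *
go([.620,.1365,.0430],.133)"
```

```text
t 7.02 pos [0.6232 0.1372 0.0465] ytool 0.1324 tiltz [0.0106 0.0003] F [ 1.4  0.9 -1.2] w 38.4
 tool shift mm [-0.2 -3.3  3.5] turn -0.0006
```

{"method": "servo_tool", "body": {"moves": [[200,[0,-0.001,0],0],[200,[0,-0.001,0.001],0],[200,[0,0,0.001],0],[200,[0,0,0.001],0],[200,[0,0,0],0],[200,[0,0,0],0],[200,[0,0,0],0],[200,[0,0,0],0]]}}

```text
time: 7.68
tool_pos: [0.6206, 0.1368, 0.043]
tcp_rot: [2.065, 2.358, 0.011]
wrist_force: [-0.7, 1.1, -0.5]
width: 0.455
```

```bash
python3 -c "
from h import *
go([.620,.1365,.0430],.133)"
```

```text
t 7.68 pos [0.6206 0.1368 0.043 ] ytool 0.1323 tiltz [0.0101 0.0001] F [-0.7  1.1 -0.5] w 38.6
 tool shift mm [-0.2 -0.7 -0. ] turn -0.0007
```

{"method": "servo_tool", "body": {"moves": [[200,[0,0,0.0005],0],[120,[0,0,0],0],[60,[0,0,0],0],[60,[0,0,0],0],[60,[0,0,0],0],[60,[0,0,-0.006],0],[60,[0,0,-0.012],0],[60,[0,0,-0.02],0]]}}

```text
time: 8.35
tool_pos: [0.6174, 0.1362, 0.0786]
tcp_rot: [2.068, 2.361, 0.001]
wrist_force: [-0.5, -0.0, -0.4]
width: 0.762
```

{"method": "servo_tool", "body": {"moves": [[60,[0,0,-0.03],0],[60,[0,-0.02,-0.03],-0.05],[60,[-0.015,-0.03,-0.01],-0.05],[60,[-0.025,-0.03,0],-0.05],[60,[-0.03,-0.02,0],0],[60,[-0.015,-0.01,0],0],[60,[0,0,0],0],[60,[0,0,0],0]]}}

```text
time: 9.02
tool_pos: [0.5347, 0.0293, 0.1677]
tcp_rot: [1.861, 2.506, 0.025]
wrist_force: [0.8, -0.1, 0.7]
width: 0.761
```

```bash
python3 -c "
from h import *
c=shot('wrist','w5')
body(c,(.620,.137),0)
r=body(c,(.479,.059),0)
go([.479,.059,.13],.28)
for f in ['scene','side']:
  c=shot(f,f+'5'); body(c,(.620,.137),0)
"
```

```text
z 0.0439 rect [619.1 135.5] [37.8 36.8] ang 1.439 circ [619.8 135.7] 19.6
 stem dir yaw 0.119 n 101 [-2.7 22.6]
z 0.0433 rect [479.4  58.5] [38.2 37.7] ang 0.293 circ [479.1  58.3] 24.6
 stem dir yaw 0.218 n 120 [-4.6 21. ]
t 9.07 pos [0.535  0.0295 0.1678] ytool 0.2938 tiltz [0.0256 0.0009] F [-0.2  0.1 -0.3] w 65.0
 tool shift mm [ 44.7 -46.   36.4] turn 0.0138
z 0.0443 rect [622.4 137. ] [37.3 38.3] ang 1.478 circ [621.3 136.8] 20.4
 stem dir yaw 0.157 n 10 [-3.9 24.3]
z 0.0443 rect [619.3 139. ] [38.6 36.7] ang 0.799 circ [618.2 141.2] 21.5
```

View pics/w5.png

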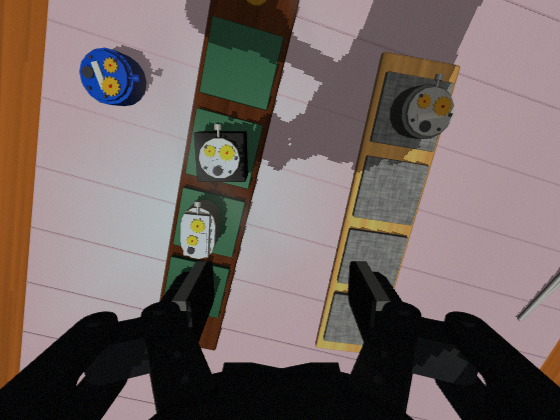

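{"method": "servo_tool", "body": {"moves": [[60,[0.008,-0.008,0.004],0.007],[60,[0.012,-0.012,0.01],0.007],[60,[0.01,-0.012,0.01],0],[60,[0.008,-0.008,0.008],0],[60,[0.004,-0.004,0.004],0],[60,[0,0,0],0],[60,[0,0,0],0],[60,[0,0,0],0]]}}

```text
time: 9.83
tool_pos: [0.4787, 0.0669, 0.1254]
tcp_rot: [1.873, 2.504, 0.022]
wrist_force: [-0.8, -0.4, 0.0]
width: 0.762
```

```bash
python3 -c "
from h import *
c=shot('wrist','w6')
r=body(c,(.479,.059),0)
go([.479,.0585,.043],.285)
"
```

```text
z 0.0432 rect [479.2  58.7] [37.7 38.3] ang 0.295 circ [479.1  58.6] 24.5
 stem dir yaw 0.206 n 126 [-4.5 21.5]
t 9.88 pos [0.4791 0.0668 0.1256] ytool 0.2863 tiltz [0.0207 0.003 ] F [ 0.5 -0.3  0.2] w 65.1
 tool shift mm [-7.7 -4.1 82.6] turn 0.0013
```

{"method": "servo_tool", "body": {"moves": [[60,[-0.003,-0.003,0.008],0],[60,[-0.003,-0.003,0.014],0],[60,[-0.002,-0.002,0.016],0],[60,[0,-0.001,0.016],0],[60,[0,0,0.012],0],[60,[0,0,0.006],0],[60,[0,0,0.002],0],[60,[0,0,0],0]]}}

```text
time: 10.55
tool_pos: [0.4815, 0.0536, 0.0509]
tcp_rot: [1.871, 2.493, 0.033]
wrist_force: [-0.8, 0.1, 0.4]
width: 0.762
```

```bash
python3 -c "
from h import *
go([.479,.0585,.043],.29)
"
```

```text
t 10.55 pos [0.4815 0.0536 0.0509] ytool 0.2833 tiltz [0.0319 0.0027] F [-0.8  0.1  0.4] w 64.8
 tool shift mm [ 5.5 -1.3  7.9] turn -0.0067
```

{"method": "servo_tool", "body": {"moves": [[60,[0.002,-0.001,0],0],[60,[0.002,0,0.002],0],[60,[0,0,0.003],0],[60,[0,0,0.001],0],[60,[0,0,0],0],[60,[0,0,0],0],[60,[0,0,0],0],[60,[0,0,0],0]]}}

```text
time: 11.22
tool_pos: [0.4827, 0.0577, 0.0477]
tcp_rot: [1.868, 2.49, 0.04]
wrist_force: [-0.2, -0.3, -0.4]
width: 0.765
```

```bash
python3 -c "
from h import *
go([.479,.0585,.043],.29)
"
```

```text
t 11.22 pos [0.4827 0.0577 0.0477] ytool 0.2836 tiltz [0.0386 0.0031] F [-0.2 -0.3 -0.4] w 65.0
 tool shift mm [ 1.8 -3.5  4.5] turn -0.0064
```

{"method": "servo_tool", "body": {"moves": [[60,[0.001,-0.002,0.003],-0.006],[60,[0,-0.001,0.002],0],[60,[0,0,0],0],[160,[0,0,0],0],[160,[0,0,0],0],[160,[0,0,0],0],[160,[0,0,0],0],[160,[0,0,0],0]]}}

```text
time: 11.88
tool_pos: [0.4794, 0.0578, 0.0424]
tcp_rot: [1.86, 2.496, 0.04]
wrist_force: [0.4, 1.6, 0.8]
width: 0.437
```

```bash
python3 -c "
from h import *
go([.479,.0585,.043],.29)
"
```

```text
t 11.88 pos [0.4794 0.0578 0.0424] ytool 0.2901 tiltz [0.0386 0.0031] F [0.4 1.6 0.8] w 37.1
 tool shift mm [ 0.8 -0.2 -0.6] turn 0.0001
```

{"method": "servo_tool", "body": {"moves": [[200,[0,0,0],0],[200,[0,0,-0.004],0],[200,[0,0,-0.01],0],[200,[0,0,-0.015],0],[200,[0,0,-0.015],0],[200,[0,0,-0.01],0],[200,[0,0,-0.004],0],[200,[0,0,0],0]]}}

```text
time: 12.55
tool_pos: [0.4757, 0.0575, 0.1042]
tcp_rot: [1.861, 2.497, 0.037]
wrist_force: [0.6, -0.1, -2.2]
width: 0.438
```

```bash
python3 -c "
from h import *
go([.629,.0688,.1],.133)
"
```

```text
t 12.55 pos [0.4757 0.0575 0.1042] ytool 0.2901 tiltz [0.036  0.0029] F [ 0.6 -0.1 -2.2] w 37.2
 tool shift mm [-33.  149.9   9.8] turn 0.1571
```

{"method": "servo_tool", "body": {"moves": [[200,[-0.003,0.012,0],0.08],[200,[-0.003,0.02,0],0.077],[200,[-0.001,0.022,0],0],[200,[-0.001,0.022,0],0],[200,[-0.001,0.022,0],0],[200,[-0.001,0.02,0],0],[200,[0,0.014,0],0],[200,[0,0.004,0],0]]}}

```text
time: 13.22
tool_pos: [0.6129, 0.0685, 0.1048]
tcp_rot: [2.065, 2.34, 0.034]
wrist_force: [0.6, -0.1, 0.3]
width: 0.439
```

```bash
python3 -c "
from h import *
go([.629,.0688,.05],.133)
"
```

```text
t 13.22 pos [0.6129 0.0685 0.1048] ytool 0.1249 tiltz [0.03   0.0024] F [ 0.6 -0.1  0.3] w 37.3
 tool shift mm [-1.6 14.3 55.2] turn -0.0081
```

{"method": "servo_tool", "body": {"moves": [[200,[0,0.004,0.006],-0.008],[200,[-0.001,0.006,0.012],0],[200,[0,0.004,0.012],0],[200,[0,0.002,0.01],0],[200,[0,0,0.006],0],[200,[0,0,0.003],0],[200,[0,0,0],0],[200,[0,0,0],0]]}}

```text
time: 13.88
tool_pos: [0.6256, 0.0695, 0.0477]
tcp_rot: [2.058, 2.356, 0.022]
wrist_force: [-0.0, 0.3, -0.7]
width: 0.439
```

```bash
python3 -c "
from h import *
go([.629,.0688,.043],.133)
"
```

```text
t 13.88 pos [0.6256 0.0695 0.0477] ytool 0.1349 tiltz [0.0199 0.0017] F [-0.   0.3 -0.7] w 37.3
 tool shift mm [-1.2  3.2  4.7] turn 0.0019
```

{"method": "servo_tool", "body": {"moves": [[200,[-0.001,0.002,0.001],0],[200,[0,0.001,0.002],0],[200,[0,0,0.001],0],[200,[0,0,0],0],[200,[0,0,0],0],[200,[0,0,0],0],[200,[0,0,0],0],[200,[0,0,0],0]]}}

```text
time: 14.55
tool_pos: [0.6304, 0.069, 0.0463]
tcp_rot: [2.055, 2.353, 0.027]
wrist_force: [-0.2, -0.0, -0.2]
width: 0.441
```

```bash
python3 -c "
from h import *
go([.629,.0688,.043],.133)
c=shot('wrist','w7')
"
```

```text
t 14.55 pos [0.6304 0.069  0.0463] ytool 0.135 tiltz [0.0243 0.002 ] F [-0.2 -0.  -0.2] w 37.4
 tool shift mm [ 0.  -1.5  3.2] turn 0.002
```

View pics/w7.png

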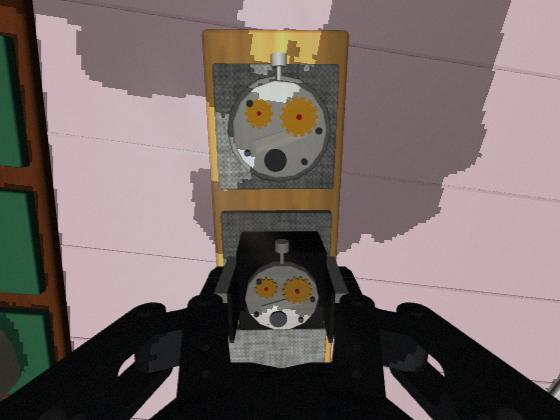

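{"method": "servo_tool", "body": {"moves": [[200,[0,-0.001,0.001],0],[200,[0,0,0.001],0],[200,[0,0,0.001],0],[200,[0,0,0],0],[200,[0,0,0],0],[200,[0,0,0],0],[200,[0,0,0],0],[200,[0,0,0],0]]}}

```text
time: 15.27
tool_pos: [0.6292, 0.0689, 0.0428]
tcp_rot: [2.055, 2.354, 0.027]
wrist_force: [0.6, -0.1, -0.5]
width: 0.441
```

```bash
python3 -c "
from h import *
go([.629,.0688,.0425],.133)
"
```

```text
t 15.27 pos [0.6292 0.0689 0.0428] ytool 0.135 tiltz [0.024 0.002] F [ 0.6 -0.1 -0.5] w 37.5
 tool shift mm [-0.  -0.2  0.3] turn 0.002
```

{"method": "servo_tool", "body": {"moves": [[200,[0,0,0.0005],0],[120,[0,0,0],0],[60,[0,0,0],0],[60,[0,0,0],0],[60,[0,0,0],0],[60,[0,0,-0.006],0],[60,[0,0,-0.012],0],[60,[0,0,-0.02],0]]}}

```text
time: 15.93
tool_pos: [0.6254, 0.0686, 0.0783]
tcp_rot: [2.059, 2.358, 0.019]
wrist_force: [-0.8, 0.3, -0.1]
width: 0.764
```

{"method": "servo_tool", "body": {"moves": [[60,[0,0,-0.02],0],[60,[-0.004,-0.015,-0.01],-0.05],[60,[-0.008,-0.025,0],0],[60,[-0.01,-0.03,0],0],[60,[-0.01,-0.03,0],0],[60,[-0.01,-0.03,0],0],[60,[-0.004,-0.015,0],0],[60,[0,0,0],0]]}}

```text
time: 16.6
tool_pos: [0.4944, -0.0041, 0.1219]
tcp_rot: [1.981, 2.399, 0.042]
wrist_force: [-0.4, -0.1, -0.3]
width: 0.765
```

```bash
python3 -c "
from h import *
c=shot('wrist','w8')
body(c,(.629,.069),0)
r=body(c,(.476,-.006),0)
body(c,(.482,-.075),0)
go([r[0][0]/1e3,r[0][1]/1e3,.05],.185)
for f in ['scene','side']:
  c=shot(f,f+'8'); body(c,(.629,.070),0)
"
```

```text
z 0.043 rect [628.6  69.5] [39.1 38. ] ang 0.13 circ [628.5  69.8] 25.3
 stem dir yaw 0.169 n 106 [-3.7 22. ]
z 0.0438 rect [476.1  -6.3] [27.9 47.6] ang 0.206 circ [475.6  -6.5] 23.8
 stem dir yaw 0.183 n 61 [-4.8 26. ]
z 0.0437 rect [481.9 -75.4] [37.9 39.7] ang 0.84 circ [482.3 -73.9] 21.7
 stem dir yaw -0.001 n 44 [ 0.  23.3]
t 16.65 pos [ 0.4959 -0.0038  0.1223] ytool 0.1905 tiltz [0.0418 0.0022] F [-1.   0.1 -0. ] w 64.7
 tool shift mm [  1.6 -22.9  71.4] turn 0.0055
z 0.043 rect [629.9  71.1] [39.7 38.1] ang 0.134 circ [630.3  71.2] 25.2
 stem dir yaw 0.043 n 9 [-1.  22.5]
z 0.0433 rect [628.7  74.1] [38.  45.2] ang 0.112 circ [628.5  72.5] 24.7
```

View pics/w8.png

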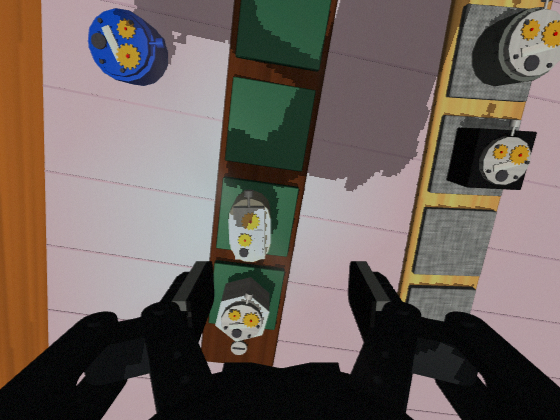

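{"method": "servo_tool", "body": {"moves": [[60,[0,0.03,0],0],[60,[0,0.04,0],0],[60,[0,0.04,0],0],[60,[0,0,0],0],[60,[0,0,0],0],[60,[0,-0.01,0],0],[60,[0,-0.012,0],0],[60,[0,-0.012,0],0]]}}

```text
time: 17.42
tool_pos: [0.5837, 0.0167, 0.125]
tcp_rot: [1.971, 2.401, 0.052]
wrist_force: [0.5, 0.3, -0.8]
width: 0.767
```

```bash
python3 -c "
from h import *
go([.476,-.0063,.12],.19)
"
```

```text
t 17.42 pos [0.5837 0.0167 0.125 ] ytool 0.1961 tiltz [0.0482 0.004 ] F [ 0.5  0.3 -0.8] w 65.2
 tool shift mm [  -1.6 -110.3   -0.3] turn 0.0061
```

{"method": "servo_tool", "body": {"moves": [[60,[0,-0.01,0],0],[60,[0,-0.012,0],0],[60,[0,-0.012,0],0],[60,[0,-0.012,0],0],[60,[0,-0.012,0],0],[60,[0,-0.01,0],0],[60,[0,-0.005,0],0],[60,[0,0,0],0]]}}

```text
time: 18.08
tool_pos: [0.4899, 0.0005, 0.1192]
tcp_rot: [1.978, 2.404, 0.044]
wrist_force: [0.2, 0.0, -0.7]
width: 0.766
```

```bash
python3 -c "
from h import *
go([.476,-.0063,.12],.19)
"
```

```text
t 18.08 pos [0.4899 0.0005 0.1192] ytool 0.1941 tiltz [0.0394 0.0038] F [ 0.2  0.  -0.7] w 65.1
 tool shift mm [ -4.  -15.   -1.4] turn 0.0041
```

{"method": "servo_tool", "body": {"moves": [[60,[-0.001,-0.004,0.006],0],[60,[-0.001,-0.006,0.012],0],[60,[-0.001,-0.004,0.014],0],[60,[0,-0.003,0.014],0],[60,[0,-0.003,0.012],0],[60,[0,-0.002,0.008],0],[60,[0,0,0.003],0],[60,[0,0,0],0]]}}

```text
time: 18.75
tool_pos: [0.471, -0.0074, 0.0469]
tcp_rot: [1.975, 2.4, 0.05]
wrist_force: [-0.8, -0.0, -0.6]
width: 0.761
```

```bash
python3 -c "
from h import *
go([.476,-.0063,.043],.19)
"
```

```text
t 18.75 pos [ 0.471  -0.0074  0.0469] ytool 0.1937 tiltz [0.0461 0.0034] F [-0.8 -0.  -0.6] w 64.7
 tool shift mm [0.2 4.9 4.2] turn 0.0037
```

{"method": "servo_tool", "body": {"moves": [[60,[0,0.002,0.001],0],[60,[0,0.002,0.003],0],[60,[0,0,0.002],0],[60,[0,0,0],0],[60,[0,0,0],0],[60,[0,0,0],0],[60,[0,0,0],0],[60,[0,0,0],0]]}}

```text
time: 19.42
tool_pos: [0.4794, -0.0066, 0.0434]
tcp_rot: [1.971, 2.396, 0.055]
wrist_force: [-0.3, -0.1, 0.3]
width: 0.768
```

```bash
python3 -c "
from h import *
go([.476,-.0063,.043],.19)
"
```

```text
t 19.42 pos [ 0.4794 -0.0066  0.0434] ytool 0.1942 tiltz [0.052  0.0031] F [-0.3 -0.1  0.3] w 65.3
 tool shift mm [ 0.9 -3.3  0.2] turn 0.0042
```

{"method": "servo_tool", "body": {"moves": [[60,[0.001,-0.002,0],0],[60,[0,-0.001,0],0],[60,[0,0,0],0],[180,[0,0,0],0],[180,[0,0,0],0],[180,[0,0,0],0],[180,[0,0,0],0],[180,[0,0,0],0]]}}

```text
time: 20.08
tool_pos: [0.476, -0.0061, 0.0439]
tcp_rot: [1.971, 2.396, 0.056]
wrist_force: [-0.2, -0.3, -0.6]
width: 0.324
```

```bash
python3 -c "
from h import *
go([.476,-.0063,.043],.19)
"
```

```text
t 20.08 pos [ 0.476  -0.0061  0.0439] ytool 0.1942 tiltz [0.0527 0.0031] F [-0.2 -0.3 -0.6] w 27.5
 tool shift mm [-0.2 -0.   0.9] turn 0.0042
```

Gripped at 27.5 mm (28 expected). Lift and carry to pad 3.

{"method": "servo_tool", "body": {"moves": [[200,[0,0,0],0],[200,[0,0,-0.004],0],[200,[0,0,-0.01],0],[200,[0,0,-0.015],0],[200,[0,0,-0.015],0],[200,[0,0,-0.01],0],[200,[0,0,-0.004],0],[200,[0,0,0],0]]}}

```text
time: 20.75
tool_pos: [0.4709, -0.0062, 0.1051]
tcp_rot: [1.973, 2.398, 0.052]
wrist_force: [-0.2, -0.0, -0.2]
width: 0.322
```

```bash
python3 -c "
from h import *
go([.638,.0022,.1],.133)
c=shot('wrist','w9')
print([ (np.round(r[0],1),np.round(r[1],1),round(r[2],1)) for r in greypads(c)])
"
```

```text
t 20.75 pos [ 0.4709 -0.0062  0.1051] ytool 0.1942 tiltz [0.0491 0.0033] F [-0.2 -0.  -0.2] w 27.4
 tool shift mm [-23.9 165.1  13.3] turn 0.0612
[(array([645. , -64.7]), array([55.3, 54.1]), 7.8), (array([636. ,   1.7]), array([55.4, 54.9]), 7.8), (array([626.8,  68.4]), array([55.3, 54.9]), 7.8), (array([611.8, 134.2]), array([43.2, 55.1]), 7.7)]
```

View pics/w9.png

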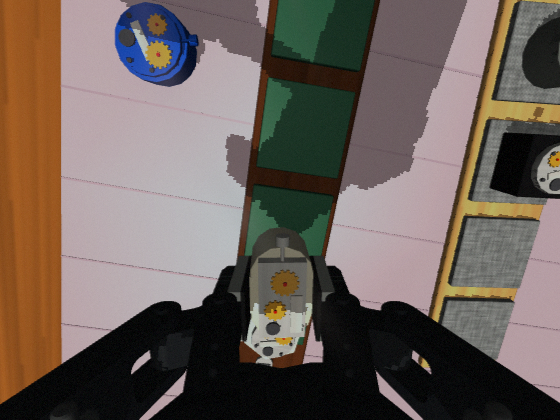

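{"method": "servo_tool", "body": {"moves": [[200,[-0.002,0.012,0],0.03],[200,[-0.003,0.02,0],0.03],[200,[-0.003,0.022,0],0],[200,[-0.002,0.024,0],0],[200,[-0.002,0.024,0],0],[200,[-0.002,0.022,0],0],[200,[-0.001,0.016,0],0],[200,[0,0.008,0],0]]}}

```text
time: 21.47
tool_pos: [0.6179, 0.0001, 0.103]
tcp_rot: [2.056, 2.343, 0.041]
wrist_force: [0.4, 0.0, -0.8]
width: 0.327
```

```bash
python3 -c "
from h import *
go([.638,.0022,.045],.133)
"
```

```text
t 21.47 pos [6.179e-01 1.000e-04 1.030e-01] ytool 0.1303 tiltz [0.0354 0.0039] F [ 0.4  0.  -0.8] w 27.8
 tool shift mm [-0.5 18.2 58.7] turn -0.0027
```

{"method": "servo_tool", "body": {"moves": [[200,[0,0.004,0.006],-0.003],[200,[0,0.006,0.012],0],[200,[0,0.006,0.012],0],[200,[0,0.004,0.01],0],[200,[0,0.001,0.006],0],[200,[0,0,0.003],0],[200,[0,0,0],0],[200,[0,0,0],0]]}}

```text
time: 22.13
tool_pos: [0.6361, 0.0035, 0.0458]
tcp_rot: [2.057, 2.354, 0.03]
wrist_force: [0.9, -0.6, -0.9]
width: 0.324
```

```bash
python3 -c "
from h import *
go([.638,.0022,.044],.133)
"
```

```text
t 22.13 pos [0.6361 0.0035 0.0458] ytool 0.1346 tiltz [0.0242 0.0041] F [ 0.9 -0.6 -0.9] w 27.5
 tool shift mm [-1.6  1.7  1.8] turn 0.0016
```

{"method": "servo_tool", "body": {"moves": [[200,[-0.001,0.001,0],0],[200,[-0.0005,0,0.0005],0],[200,[0,0,0.001],0],[200,[0,0,0],0],[200,[0,0,0],0],[200,[0,0,0],0],[200,[0,0,0],0],[200,[0,0,0],0]]}}

```text
time: 22.8
tool_pos: [0.6385, 0.0018, 0.0475]
tcp_rot: [2.055, 2.351, 0.034]
wrist_force: [0.7, 0.6, -0.6]
width: 0.322
```

```bash
python3 -c "
from h import *
go([.638,.0022,.044],.133)
"
```

```text
t 22.8 pos [0.6385 0.0018 0.0475] ytool 0.1343 tiltz [0.0289 0.0039] F [ 0.7  0.6 -0.6] w 27.4
 tool shift mm [ 0.5 -0.5  3.5] turn 0.0013
```

{"method": "servo_tool", "body": {"moves": [[200,[0,0,0.001],0],[200,[0,0,0.001],0],[200,[0,0,0.001],0],[200,[0,0,0.0005],0],[200,[0,0,0],0],[200,[0,0,0],0],[200,[0,0,0],0],[200,[0,0,0],0]]}}

```text
time: 23.47
tool_pos: [0.6389, 0.0018, 0.044]
tcp_rot: [2.054, 2.351, 0.035]
wrist_force: [-0.5, 0.2, 0.2]
width: 0.322
```

```bash
python3 -c "
from h import *
go([.638,.0022,.044],.133)
"
```

```text
t 23.47 pos [0.6389 0.0018 0.044 ] ytool 0.1345 tiltz [0.0293 0.0038] F [-0.5  0.2  0.2] w 27.4
 tool shift mm [ 0.5 -0.8  0. ] turn 0.0015
```

{"method": "servo_tool", "body": {"moves": [[200,[0,0,0.0005],0],[140,[0,0,0],0],[60,[0,0,0],0],[60,[0,0,0],0],[60,[0,0,0],0],[60,[0,0,-0.006],0],[60,[0,0,-0.012],0],[60,[0,0,-0.02],0]]}}

```text
time: 24.13
tool_pos: [0.6345, 0.0018, 0.0791]
tcp_rot: [2.058, 2.356, 0.027]
wrist_force: [-0.1, -0.2, -0.7]
width: 0.762
```

{"method": "servo_tool", "body": {"moves": [[60,[0,0,-0.02],0],[60,[-0.005,-0.006,-0.01],0.06],[60,[-0.01,-0.012,-0.004],0.06],[60,[-0.012,-0.014,0],0],[60,[-0.012,-0.014,0],0],[60,[-0.012,-0.014,0],0],[60,[-0.012,-0.014,0],0],[60,[-0.01,-0.014,0],0]]}}

```text
time: 24.8
tool_pos: [0.5549, -0.0748, 0.1291]
tcp_rot: [2.185, 2.214, 0.052]
wrist_force: [-0.3, -0.4, -0.2]
width: 0.765
```

```bash
python3 -c "
from h import *
go([.482,-.075,.13],.01)
"
```

```text
t 24.8 pos [ 0.5549 -0.0748  0.1291] ytool 0.0127 tiltz [0.0453 0.0025] F [-0.3 -0.4 -0.2] w 65.0
 tool shift mm [  0.7 -72.8  -4.2] turn 0.0027
```

{"method": "servo_tool", "body": {"moves": [[60,[0,-0.008,0],0],[60,[0,-0.008,0],0],[60,[0,-0.008,0],0],[60,[0,-0.008,0],0],[60,[0,-0.008,0],0],[60,[0,-0.006,0],0],[60,[0,-0.003,0],0],[60,[0,0,0],0]]}}

```text
time: 25.47
tool_pos: [0.5014, -0.0749, 0.1303]
tcp_rot: [2.184, 2.21, 0.056]
wrist_force: [0.3, -0.1, -0.1]
width: 0.765
```

```bash
python3 -c "
from h import *
c=shot('wrist','w10')
r=body(c,(.482,-.075),0)
r=body(c,(.638,.002),0)
go([.482,-.075,.05],.01)
for f in ['scene','side']:
  c=shot(f,f+'10'); body(c,(.638,.003),0)
"
```

```text
z 0.0438 rect [480.  -74.7] [37.  35.1] ang 0.695 circ [480.7 -76. ] 19.6
 stem dir yaw -0.107 n 82 [ 2.2 20.6]
z 0.0436 rect [ 6.363e+02 -5.000e-01] [29.9 43.8] ang 0.524 circ [638.9   0.7] 22.5
 stem dir yaw -0.199 n 203 [ 4.3 21.1]
t 25.52 pos [ 0.5018 -0.0749  0.1304] ytool 0.0119 tiltz [0.0497 0.0022] F [ 0.5  0.3 -0.2] w 65.0
 tool shift mm [  0.  -23.7  79.3] turn 0.0019
z 0.0442 rect [639.5   2.1] [29.1 43.7] ang 0.171 circ [639.   2.] 22.2
 stem dir yaw 0.106 n 9 [-2.8 26.4]
z 0.0441 rect [637.8   7.4] [28.8 46.3] ang 0.178 circ [637.9   7.5] 23.1
```

View pics/w10.png

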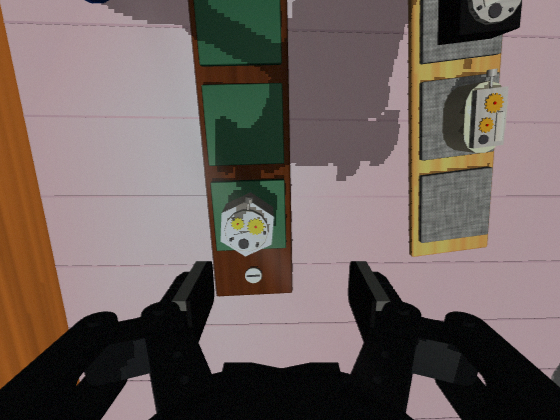

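```bash
python3 -c "
from h import *
for f in ['w1','w8','w10','scene0','side0']:
  c=load(f);W=world(c);cx=np.array([.4815,-.0747])
  m=(np.hypot(W[...,0]-cx[0],W[...,1]-cx[1])<.0225)&(W[...,2]>.037)&(W[...,2]<.05)
  w=(W[m][:,:2]-cx)*1000
  best=[]
  a=np.linspace(-.5236,.5236,211)
  # width along 3 flat normals, find yaw minimizing area proxy
  for t in a:
    s=0
    for k in range(3):
      p=w@np.array([np.cos(t+k*np.pi/3),np.sin(t+k*np.pi/3)]); s+=np.percentile(p,99.7)-np.percentile(p,.3)
    best.append(s/3)
  i=np.argmin(best); t=a[i]
  C=[]
  for k in (0,1.5):
    p=w@np.array([np.cos(t+k*np.pi/3),np.sin(t+k*np.pi/3)]);C.append((p.max()+p.min())/2)
  print(f,round(t,3),round(best[i],1),round(max(best),1),np.round(C,1),m.sum())
a=cv2.imread('pics/w10.png')[180:290,190:310];cv2.imwrite('pics/c10.png',cv2.resize(a,(600,550),interpolation=cv2.INTER_CUBIC))
"
```

```text
w1 -0.09 37.3 40.2 [0.4 0.7] 886
w8 -0.06 37.1 40.2 [0.4 0.3] 1856
w10 -0.04 37.2 39.9 [0.3 0.7] 2229
scene0 -0.08 36.4 38.9 [1.9 1.7] 257
side0 -0.06 35.7 38.1 [0.1 2.7] 232
```

View pics/c10.png

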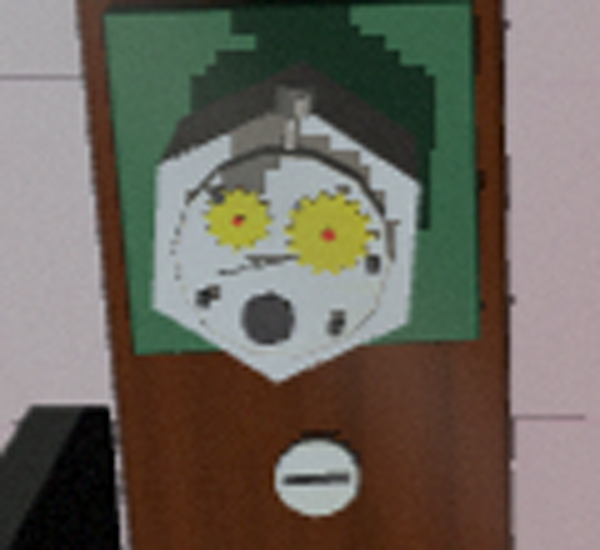

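{"method": "servo_tool", "body": {"moves": [[60,[0,-0.004,0.006],0.036],[60,[0,-0.005,0.012],0.036],[60,[0,-0.005,0.014],0],[60,[0,-0.004,0.014],0],[60,[0,-0.003,0.012],0],[60,[0,-0.002,0.008],0],[60,[0,-0.001,0.004],0],[60,[0,0,0],0]]}}

```text
time: 26.28
tool_pos: [0.4878, -0.0747, 0.0587]
tcp_rot: [2.261, 2.123, 0.066]
wrist_force: [0.2, -0.1, 0.3]
width: 0.762
```

```bash
python3 -c "
from h import *
go([.482,-.0741,.043],-.06)
"
```

```text
t 26.28 pos [ 0.4878 -0.0747  0.0587] ytool -0.0633 tiltz [0.0578 0.0007] F [ 0.2 -0.1  0.3] w 64.8
 tool shift mm [ 0.2 -6.7 15.4] turn -0.0033
```

{"method": "servo_tool", "body": {"moves": [[60,[0,-0.002,0.003],0],[60,[0,-0.002,0.004],0],[60,[0,-0.001,0.004],0],[60,[0,-0.001,0.002],0],[60,[0,0,0],0],[60,[0,0,0],0],[60,[0,0,0],0],[60,[0,0,0],0]]}}

```text
time: 26.95
tool_pos: [0.4851, -0.0748, 0.0467]
tcp_rot: [2.258, 2.12, 0.071]
wrist_force: [-0.5, 0.1, 0.2]
width: 0.767
```

```bash
python3 -c "
from h import *
go([.482,-.0741,.043],-.06)
"
```

```text
t 26.95 pos [ 0.4851 -0.0748  0.0467] ytool -0.0631 tiltz [ 0.0628 -0.0003] F [-0.5  0.1  0.2] w 65.2
 tool shift mm [ 0.5 -3.4  3.5] turn -0.0031
```

{"method": "servo_tool", "body": {"moves": [[60,[0,0,-0.005],0],[60,[0,0,-0.01],0],[60,[0,0,-0.015],0],[60,[0,0,-0.02],0],[60,[0,0,-0.025],0],[60,[0,0,0],0],[60,[0,0,0],0],[60,[0,0,0],0]]}}

```text
time: 27.62
tool_pos: [0.481, -0.075, 0.13]
tcp_rot: [2.256, 2.118, 0.074]
wrist_force: [0.6, 0.7, 0.5]
width: 0.767
```

```bash
python3 -c "
from h import *
go([.482,-.0741,.043],-.06)
"
```

```text
t 27.62 pos [ 0.481 -0.075  0.13 ] ytool -0.063 tiltz [ 0.0664 -0.0012] F [0.6 0.7 0.5] w 65.2
 tool shift mm [ 0.7 -4.9 86.9] turn -0.003
```

{"method": "servo_tool", "body": {"moves": [[60,[0,0,0.02],0],[60,[0,0,0.015],0],[60,[0,0,0.01],0],[60,[0,0,0.005],0],[60,[0,0,0],0],[60,[0,0,0],0],[60,[0,0,0],0],[60,[0,0,0],0]]}}

```text
time: 28.28
tool_pos: [0.4833, -0.0748, 0.0769]
tcp_rot: [2.257, 2.12, 0.071]
wrist_force: [-0.9, -0.4, -0.3]
width: 0.768
```

```bash
python3 -c "
from h import *
go([.482,-.0741,.043],-.06)
"
```

```text
t 28.28 pos [ 0.4833 -0.0748  0.0769] ytool -0.063 tiltz [ 0.0636 -0.0006] F [-0.9 -0.4 -0.3] w 65.3
 tool shift mm [ 0.5 -3.5 33.7] turn -0.003
```

{"method": "servo_tool", "body": {"moves": [[60,[0,0.01,-0.01],0],[60,[0,0.025,-0.02],0],[60,[0,0.025,-0.01],0],[60,[0,0.02,0],0],[60,[0,0.015,0],0],[60,[0,0.01,0],0],[60,[0,0.005,0],0],[60,[0,0,0],0]]}}

```text
time: 28.95
tool_pos: [0.5961, -0.0821, 0.13]
tcp_rot: [2.254, 2.116, 0.077]
wrist_force: [0.5, 0.6, 0.8]
width: 0.764
```

```bash
python3 -c "
from h import *
go([.482,-.0741,.043],-.06)
"
```

```text
t 28.95 pos [ 0.5961 -0.0821  0.13  ] ytool -0.0632 tiltz [ 0.0692 -0.0015] F [0.5 0.6 0.8] w 64.9
 tool shift mm [   0.5 -120.1   78.9] turn -0.0032
```

{"method": "servo_tool", "body": {"moves": [[60,[0,-0.025,0],0],[60,[0,-0.025,0],0],[60,[0,-0.02,0],0],[60,[0,-0.015,0],0],[60,[0,-0.01,0],0],[60,[0,-0.005,0],0],[60,[0,0,0],0],[60,[0,0,0],0]]}}

```text
time: 29.62
tool_pos: [0.4897, -0.0752, 0.1227]
tcp_rot: [2.254, 2.117, 0.076]
wrist_force: [0.4, -0.4, 0.2]
width: 0.768
```

```bash
python3 -c "
from h import *
go([.482,-.0741,.043],-.06)
"
```

```text
t 29.62 pos [ 0.4897 -0.0752  0.1227] ytool -0.0631 tiltz [ 0.069  -0.0015] F [ 0.4 -0.4  0.2] w 65.3
 tool shift mm [  0.3 -13.3  78.9] turn -0.0031
```

{"method": "servo_tool", "body": {"moves": [[60,[0,0.015,0],0],[60,[0,0.025,0],0],[60,[0,0.025,0],0],[60,[0,0.025,0],0],[60,[0,0.025,0],0],[60,[0,0.02,0],0],[60,[0,0.01,0],0],[60,[0,0.005,0],0]]}}

```text
time: 30.28
tool_pos: [0.6513, -0.0855, 0.1337]
tcp_rot: [2.251, 2.113, 0.082]
wrist_force: [0.1, -0.8, 0.1]
width: 0.765
```

```bash
python3 -c "
from h import *
go([.482,-.0741,.043],-.06)
"
```

```text
t 30.28 pos [ 0.6513 -0.0855  0.1337] ytool -0.0633 tiltz [ 0.0745 -0.0023] F [ 0.1 -0.8  0.1] w 65.0
 tool shift mm [   0.4 -176.    77.8] turn -0.0033
```

{"method": "servo_tool", "body": {"moves": [[60,[0,0,0.006],0],[60,[0,0,0.012],0],[60,[0,0,0.012],0],[60,[0,0,0.01],0],[60,[0,0,0.008],0],[60,[0,0,0.004],0],[60,[0,0,0],0],[60,[0,0,0],0]]}}

```text
time: 30.95
tool_pos: [0.6525, -0.0851, 0.0726]
tcp_rot: [2.255, 2.117, 0.075]
wrist_force: [0.5, -0.4, -0.2]
width: 0.764
```

```bash
python3 -c "
from h import *
go([.482,-.0741,.043],-.06)
"
```

```text
t 30.95 pos [ 0.6525 -0.0851  0.0726] ytool -0.0634 tiltz [ 0.0679 -0.0012] F [ 0.5 -0.4 -0.2] w 64.9
 tool shift mm [   0.2 -172.5   17.9] turn -0.0034
```

{"method": "servo_tool", "body": {"moves": [[60,[0,0,-0.006],0],[60,[0,0,-0.012],0],[60,[0,0,-0.012],0],[60,[0,0,-0.012],0],[60,[0,0,-0.008],0],[60,[0,0,-0.004],0],[60,[0,0,0],0],[60,[0,0,0],0]]}}

```text
time: 31.62
tool_pos: [0.6513, -0.0856, 0.139]
tcp_rot: [2.249, 2.111, 0.085]
wrist_force: [-0.2, 0.2, 0.2]
width: 0.766
```

```bash
python3 -c "
from h import *
go([.482,-.0741,.043],-.06)
"
```

```text
t 31.62 pos [ 0.6513 -0.0856  0.139 ] ytool -0.0634 tiltz [ 0.0778 -0.0029] F [-0.2  0.2  0.2] w 65.1
 tool shift mm [   0.6 -176.7   82.5] turn -0.0034
```

{"method": "servo_tool", "body": {"moves": [[60,[0,0,0.03],0],[60,[0,0,0.025],0],[60,[0,0,0.003],0],[60,[0,0,0.001],0],[60,[0,0,0],0],[60,[0,0,0],0],[60,[0,0,0],0],[60,[0,0,0],0]]}}

```text
time: 32.28
tool_pos: [0.6588, -0.0863, 0.0835]
tcp_rot: [2.245, 2.108, 0.09]
wrist_force: [1.2, 0.0, 0.7]
width: 0.764
```

```bash
python3 -c "
from h import *
go([.482,-.0741,.043],-.06)
"
```

```text
t 32.28 pos [ 0.6588 -0.0863  0.0835] ytool -0.0633 tiltz [ 0.0841 -0.004 ] F [1.2 0.  0.7] w 65.0
 tool shift mm [   1.  -180.    25.4] turn -0.0033
```

{"method": "servo_tool", "body": {"moves": [[60,[0,0,-0.03],0],[60,[0,0,-0.03],0],[60,[0,0,-0.015],0],[60,[0,0,-0.006],0],[60,[0,0,-0.002],0],[60,[0,0,0],0],[60,[0,0,0],0],[60,[0,0,0],0]]}}

```text
time: 32.95
tool_pos: [0.6521, -0.0861, 0.172]
tcp_rot: [2.243, 2.106, 0.093]
wrist_force: [-0.4, -0.3, 0.2]
width: 0.764
```

```bash
python3 -c "
from h import *
go([.482,-.0741,.043],-.06)
"
```

```text
t 32.95 pos [ 0.6521 -0.0861  0.172 ] ytool -0.0632 tiltz [ 0.0873 -0.0046] F [-0.4 -0.3  0.2] w 64.9
 tool shift mm [   1.1 -181.2  113.6] turn -0.0032
```

{"method": "servo_tool", "body": {"moves": [[60,[0,0.005,0],0],[60,[0,0.012,0],0],[60,[0,0.02,0],0],[60,[0,0.03,0],0],[60,[0,0.04,0],0],[60,[0,0,0],0],[60,[0,0,0],0],[60,[0,0,0],0]]}}

```text
time: 33.62
tool_pos: [0.7583, -0.0921, 0.1642]
tcp_rot: [2.257, 2.118, 0.073]
wrist_force: [-0.4, 0.6, 0.4]
width: 0.764
```

```bash
python3 -c "
from h import *
go([.482,-.0741,.043],-.06)
"
```

```text
t 33.62 pos [ 0.7583 -0.0921  0.1642] ytool -0.0637 tiltz [ 0.0658 -0.001 ] F [-0.4  0.6  0.4] w 65.0
 tool shift mm [   0.  -284.2  102.8] turn -0.0037
```

{"method": "servo_tool", "body": {"moves": [[60,[0,-0.04,0],0],[60,[0,-0.03,0],0],[60,[0,-0.02,0],0],[60,[0,-0.012,0],0],[60,[0,-0.006,0],0],[60,[0,-0.003,0],0],[60,[0,0,0],0],[60,[0,0,0],0]]}}

```text
time: 34.28
tool_pos: [0.636, -0.0837, 0.1475]
tcp_rot: [2.265, 2.125, 0.061]
wrist_force: [0.2, -0.9, 0.7]
width: 0.764
```

```bash
python3 -c "
from h import *
go([.482,-.0741,.043],-.06); print(bot.read_state()['q'].round(3))
"
```

```text
t 34.28 pos [ 0.636  -0.0837  0.1475] ytool -0.064 tiltz [0.0529 0.0013] F [ 0.2 -0.9  0.7] w 64.9
 tool shift mm [  -0.7 -159.5   96.3] turn -0.004
[-0.175  0.257  1.822  0.012  1.01  -0.117]
```

{"method": "servo_tool", "body": {"moves": [[60,[0,0.005,0],0],[60,[0,0.012,0],0],[60,[0,0.02,0],0],[60,[0,0.03,0],0],[60,[0,0.04,0],0],[60,[0,0,0],0],[60,[0,0,0],0],[60,[0,0,0],0]]}}

```text
time: 34.95
tool_pos: [0.7554, -0.0914, 0.1523]
tcp_rot: [2.261, 2.122, 0.067]
wrist_force: [-0.3, 0.1, 0.6]
width: 0.767
```

{"method": "servo_tool", "body": {"moves": [[60,[0,-0.04,0],0],[60,[0,-0.04,0],0],[60,[0,-0.04,0],0],[60,[0,-0.03,0],0],[60,[0,-0.02,0],0],[60,[0,-0.012,0],0],[60,[0,-0.006,0],0],[60,[0,-0.003,0],0]]}}

```text
time: 35.62
tool_pos: [0.5541, -0.0779, 0.1359]
tcp_rot: [2.262, 2.123, 0.065]
wrist_force: [-0.9, 0.0, 0.7]
width: 0.763
```

```bash
python3 -c "
from h import *
go([.482,-.0741,.12],-.06); print(bot.read_state()['q'].round(3))
"
```

```text
t 35.62 pos [ 0.5541 -0.0779  0.1359] ytool -0.0636 tiltz [0.0568 0.0011] F [-0.9  0.   0.7] w 64.9
 tool shift mm [ -0.8 -73.   11.7] turn -0.0036
[-0.191  0.121  2.01   0.014  0.955 -0.136]
```

{"method": "servo_tool", "body": {"moves": [[60,[0,0,-0.03],0],[60,[0,0,-0.03],0],[60,[0,0,-0.015],0],[60,[0,0,-0.006],0],[60,[0,0,-0.002],0],[60,[0,0,0],0],[60,[0,0,0],0],[60,[0,0,0],0]]}}

```text
time: 36.28
tool_pos: [0.5498, -0.078, 0.2216]
tcp_rot: [2.262, 2.122, 0.067]
wrist_force: [0.3, -0.5, 0.5]
width: 0.763
```

{"method": "servo_tool", "body": {"moves": [[60,[0,0.005,0],0],[60,[0,0.012,0],0],[60,[0,0.02,0],0],[60,[0,0.03,0],0],[60,[0,0.04,0],0],[60,[0,0,0],0],[60,[0,0,0],0],[60,[0,0,0],0]]}}

```text
time: 36.95
tool_pos: [0.6621, -0.0845, 0.2145]
tcp_rot: [2.271, 2.131, 0.053]
wrist_force: [-0.0, 0.5, -0.7]
width: 0.765
```

```bash
python3 -c "
from h import *
go([.482,-.0741,.12],-.06); print(bot.read_state()['q'].round(3))
"
```

```text
t 36.95 pos [ 0.6621 -0.0845  0.2145] ytool -0.0641 tiltz [0.0432 0.0039] F [-0.   0.5 -0.7] w 65.0
 tool shift mm [  -1.7 -184.3   86.6] turn -0.0041
[-0.17   0.252  1.697  0.012  1.15  -0.111]
```

{"method": "servo_tool", "body": {"moves": [[60,[0,-0.04,0.01],0],[60,[0,-0.03,0.01],0],[60,[0,-0.02,0.01],0],[60,[0,-0.012,0.005],0],[60,[0,-0.006,0],0],[60,[0,-0.003,0],0],[60,[0,0,0],0],[60,[0,0,0],0]]}}

```text
time: 37.62
tool_pos: [0.5463, -0.0765, 0.1698]
tcp_rot: [2.274, 2.132, 0.051]
wrist_force: [0.3, -0.2, -0.1]
width: 0.767
```

```bash
python3 -c "
from h import *
go([.482,-.0741,.12],-.06); print(bot.read_state()['q'].round(3))
"
```

```text
t 37.62 pos [ 0.5463 -0.0765  0.1698] ytool -0.0643 tiltz [0.0404 0.0046] F [ 0.3 -0.2 -0.1] w 65.2
 tool shift mm [ -2.1 -66.3  47.2] turn -0.0043
[-0.191  0.079  1.986  0.014  1.038 -0.134]
```

{"method": "servo_tool", "body": {"moves": [[60,[0,-0.01,0],0],[60,[0,-0.012,0.008],0],[60,[0,-0.012,0.012],0],[60,[0,-0.012,0.014],0],[60,[0,-0.009,0.014],0],[60,[0,-0.004,0.012],0],[60,[0,0,0.008],0],[60,[0,0,0],0]]}}

```text
time: 38.28
tool_pos: [0.4961, -0.0738, 0.1044]
tcp_rot: [2.262, 2.124, 0.066]
wrist_force: [-0.8, 0.1, -0.3]
width: 0.765
```

```bash
python3 -c "
from h import *
go([.482,-.0741,.043],-.06)
"
```

```text
t 38.28 pos [ 0.4961 -0.0738  0.1044] ytool -0.0634 tiltz [0.0569 0.0013] F [-0.8  0.1 -0.3] w 65.0
 tool shift mm [ -1.5 -17.5  60.4] turn -0.0034
```

{"method": "servo_tool", "body": {"moves": [[60,[0,-0.005,0.008],0],[60,[0,-0.005,0.014],0],[60,[0,-0.004,0.014],0],[60,[0,-0.002,0.01],0],[60,[0,-0.001,0.005],0],[60,[0,0,0],0],[60,[0,0,0],0],[60,[0,0,0],0]]}}

```text
time: 38.95
tool_pos: [0.4878, -0.0738, 0.0541]
tcp_rot: [2.256, 2.119, 0.074]
wrist_force: [0.4, -0.2, 0.9]
width: 0.766
```

```bash
python3 -c "
from h import *
go([.482,-.0741,.043],-.06)
"
```

```text
t 38.95 pos [ 0.4878 -0.0738  0.0541] ytool -0.0628 tiltz [ 0.0665 -0.0007] F [ 0.4 -0.2  0.9] w 65.1
 tool shift mm [-0.7 -6.5 10.6] turn -0.0028
```

{"method": "servo_tool", "body": {"moves": [[60,[0,-0.003,0.006],0],[60,[0,-0.003,0.005],0],[60,[0,0,0],0],[60,[0,0,0],0],[60,[0,0,0],0],[60,[0,0,0],0],[60,[0,0,0],0],[60,[0,0,0],0]]}}

```text
time: 39.62
tool_pos: [0.4846, -0.0739, 0.0441]
tcp_rot: [2.252, 2.116, 0.079]
wrist_force: [-0.2, -0.3, 0.1]
width: 0.765
```

```bash
python3 -c "
from h import *
go([.482,-.0741,.043],-.06)
"
```

```text
t 39.62 pos [ 0.4846 -0.0739  0.0441] ytool -0.0626 tiltz [ 0.0716 -0.0017] F [-0.2 -0.3  0.1] w 65.0
 tool shift mm [-0.4 -2.6  0.9] turn -0.0026
```

{"method": "servo_tool", "body": {"moves": [[60,[0,-0.002,0],0],[60,[0,-0.001,0],0],[60,[0,0,0],0],[160,[0,0,0],0],[160,[0,0,0],0],[160,[0,0,0],0],[160,[0,0,0],0],[160,[0,0,0],0]]}}

```text
time: 40.28
tool_pos: [0.4816, -0.0737, 0.0446]
tcp_rot: [2.252, 2.115, 0.079]
wrist_force: [0.1, 0.1, 0.3]
width: 0.415
```

{"method": "servo_tool", "body": {"moves": [[200,[0,0,0],0],[200,[0,0,-0.004],0],[200,[0,0,-0.01],0],[200,[0,0,-0.015],0],[200,[0,0,-0.015],0],[200,[0,0,-0.01],0],[200,[0,0,-0.004],0],[200,[0,0,0],0]]}}

```text
time: 40.95
tool_pos: [0.4756, -0.0733, 0.1061]
tcp_rot: [2.254, 2.117, 0.077]
wrist_force: [0.3, -0.2, 0.2]
width: 0.418
```

```bash
python3 -c "
from h import *
go([.647,-.0650,.1],.133)
c=shot('wrist','w11');c=shot('side','s11')
a=cv2.imread('pics/s11.png')[100:300,150:400];cv2.imwrite('pics/c11.png',cv2.resize(a,(750,600),interpolation=cv2.INTER_CUBIC))
"
```

```text
t 40.95 pos [ 0.4756 -0.0733  0.1061] ytool -0.0626 tiltz [ 0.0691 -0.0012] F [ 0.3 -0.2  0.2] w 35.5
 tool shift mm [ 18.9 169.7  17.9] turn -0.1956
```

View pics/w11.png

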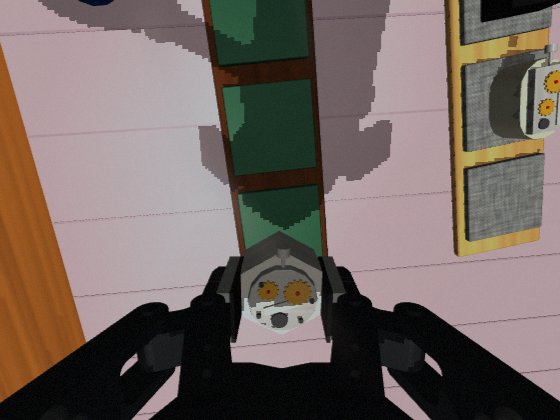

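View pics/c11.png

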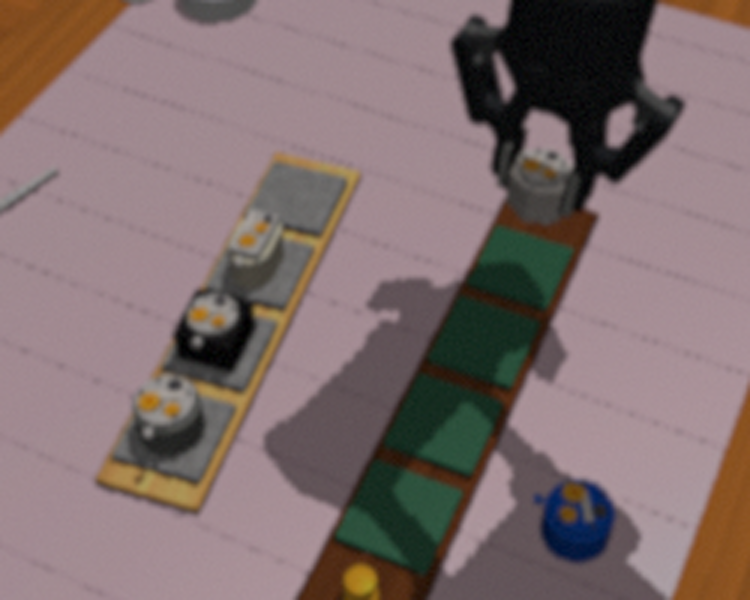

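{"method": "servo_tool", "body": {"moves": [[200,[0.001,0.012,0],-0.065],[200,[0,0.02,0],-0.065],[200,[-0.001,0.024,0],-0.065],[200,[-0.001,0.024,0],0],[200,[-0.002,0.024,0],0],[200,[-0.002,0.022,0],0],[200,[-0.002,0.016,0],0],[200,[0,0.008,0],0]]}}

```text
time: 41.72
tool_pos: [0.6221, -0.0643, 0.1034]
tcp_rot: [2.035, 2.345, 0.053]
wrist_force: [0.1, 0.0, -0.9]
width: 0.422
```

```bash
python3 -c "
from h import *
go([.6466,-.0645,.048],.133)
"
```

```text
t 41.72 pos [ 0.6221 -0.0643  0.1034] ytool 0.1414 tiltz [0.0496 0.002 ] F [ 0.1  0.  -0.9] w 35.9
 tool shift mm [-3.3 21.5 56.6] turn 0.0084
```

{"method": "servo_tool", "body": {"moves": [[200,[-0.001,0.005,0.006],0.008],[200,[-0.001,0.007,0.012],0],[200,[-0.001,0.006,0.012],0],[200,[0,0.003,0.01],0],[200,[0,0.001,0.006],0],[200,[0,0,0.002],0],[200,[0,0,0],0],[200,[0,0,0],0]]}}

```text
time: 42.38
tool_pos: [0.6422, -0.0635, 0.0468]
tcp_rot: [2.054, 2.343, 0.042]
wrist_force: [0.2, 0.9, -0.2]
width: 0.419
```

```bash
python3 -c "
from h import *
go([.6466,-.0645,.0448],.133)
"
```

```text
t 42.38 pos [ 0.6422 -0.0635  0.0468] ytool 0.1314 tiltz [0.0372 0.0036] F [ 0.2  0.9 -0.2] w 35.6
 tool shift mm [-1.6  4.1  2.1] turn -0.0016
```

{"method": "servo_tool", "body": {"moves": [[200,[-0.001,0.002,0],0],[200,[0,0,0.001],0],[200,[0,0,0.001],0],[200,[0,0,0],0],[200,[0,0,0],0],[200,[0,0,0],0],[200,[0,0,0],0],[200,[0,0,0],0]]}}

```text
time: 43.05
tool_pos: [0.6456, -0.0647, 0.0482]
tcp_rot: [2.052, 2.339, 0.046]
wrist_force: [0.1, -0.7, -1.2]
width: 0.423
```

```bash
python3 -c "
from h import *
go([.6466,-.0645,.0448],.133)
"
```

```text
t 43.05 pos [ 0.6456 -0.0647  0.0482] ytool 0.131 tiltz [0.042  0.0028] F [ 0.1 -0.7 -1.2] w 36.0
 tool shift mm [0.1 0.9 3.4] turn -0.002
```

{"method": "servo_tool", "body": {"moves": [[200,[0,0.0005,0.001],0],[200,[0,0,0.001],0],[200,[0,0,0.001],0],[200,[0,0,0],0],[200,[0,0,0],0],[200,[0,0,0],0],[200,[0,0,0],0],[200,[0,0,0],0]]}}

```text
time: 43.72
tool_pos: [0.6464, -0.0646, 0.0449]
tcp_rot: [2.051, 2.339, 0.046]
wrist_force: [0.1, -0.4, 0.5]
width: 0.417
```

```bash
python3 -c "
from h import *
go([.6466,-.0645,.0448],.133)
"
```

```text
t 43.72 pos [ 0.6464 -0.0646  0.0449] ytool 0.1311 tiltz [0.042  0.0028] F [ 0.1 -0.4  0.5] w 35.4
 tool shift mm [0.  0.2 0.2] turn -0.0019
```

Release, rise straight up, then back off inward for a clear view.

{"method": "servo_tool", "body": {"moves": [[200,[0,0,0.0005],0],[130,[0,0,0],0],[60,[0,0,0],0],[60,[0,0,0],0],[60,[0,0,0],0],[60,[0,0,-0.006],0],[60,[0,0,-0.012],0],[60,[0,0,-0.02],0]]}}

```text
time: 44.38
tool_pos: [0.6418, -0.0642, 0.0803]
tcp_rot: [2.056, 2.345, 0.04]
wrist_force: [0.2, -0.8, 0.4]
width: 0.769
```

{"method": "servo_tool", "body": {"moves": [[60,[0,0,-0.03],0],[60,[0,0,-0.04],0],[60,[-0.01,-0.005,-0.03],0],[60,[-0.02,-0.01,-0.01],0],[60,[-0.03,-0.01,0],0],[60,[-0.03,-0.01,0],0],[60,[-0.01,0,0],0],[60,[0,0,0],0]]}}

```text
time: 45.05
tool_pos: [0.6198, -0.1713, 0.2119]
tcp_rot: [2.039, 2.336, 0.053]
wrist_force: [1.1, 0.9, 0.5]
width: 0.766
```

```bash
python3 -c "
from h import *
go([.6466,-.0645,.0448],.133)
P=[(.620,.137),(.629,.070),(.638,.003),(.647,-.065)]
for f in ['wrist','scene','side']:
  c=shot(f,f+'12'); print(f)
  for p in P:
    try: body(c,p,0)
    except Exception as e: print(e)
a=cv2.imread('pics/scene12.png')[230:320,190:400];cv2.imwrite('pics/c12.png',cv2.resize(a,(798,342),interpolation=cv2.INTER_CUBIC))
"
```

```text
t 45.05 pos [ 0.6198 -0.1713  0.2119] ytool 0.1359 tiltz [ 0.0531 -0.0012] F [1.1 0.9 0.5] w 65.1
 tool shift mm [103.6  32.2 168.2] turn 0.0029
wrist
attempt to get argmax of an empty sequence
attempt to get argmax of an empty sequence
z 0.0434 rect [640.6 -13.1] [27.8 19. ] ang 0.156 circ [639.8  -8.2] 14.4
z 0.0435 rect [646.4 -66.1] [36.  37.4] ang 0.147 circ [646.4 -66.9] 19.9
 stem dir yaw 0.138 n 36 [-3.  21.3]
scene
z 0.0446 rect [622.  137.1] [37.1 37. ] ang 1.517 circ [621.4 137.3] 20.1
 stem dir yaw 0.143 n 10 [-3.5 24.4]
z 0.0431 rect [630.3  71. ] [38.8 37.7] ang 0.131 circ [631.2  69.7] 24.4
 stem dir yaw 0.093 n 10 [-2.1 22.7]
z 0.0442 rect [639.2   2.1] [30.3 43.5] ang 0.152 circ [639.6   2.1] 22.0
 stem dir yaw 0.08 n 9 [-2.1 26.3]
z 0.0441 rect [647.4 -64.9] [38.7 36. ] ang 0.67 circ [647.8 -64.2] 20.3
 stem dir yaw 0.078 n 4 [-1.9 23.9]
side
z 0.0444 rect [619.8 138.5] [38.3 36.5] ang 0.924 circ [619.  141.3] 21.5
z 0.0436 rect [628.4  74. ] [38.8 44. ] ang 0.153 circ [629.4  72.1] 24.1
z 0.0439 rect [637.2   8.5] [27.7 44.8] ang 0.178 circ [633.    8.1] 23.3
z 0.0439 rect [643.6 -60.5] [36.7 35.1] ang 0.503 circ [644.9 -61.4] 21.0
```

View pics/wrist12.png

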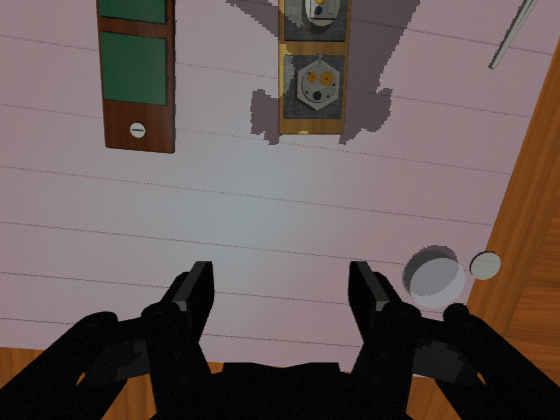

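View pics/c12.png

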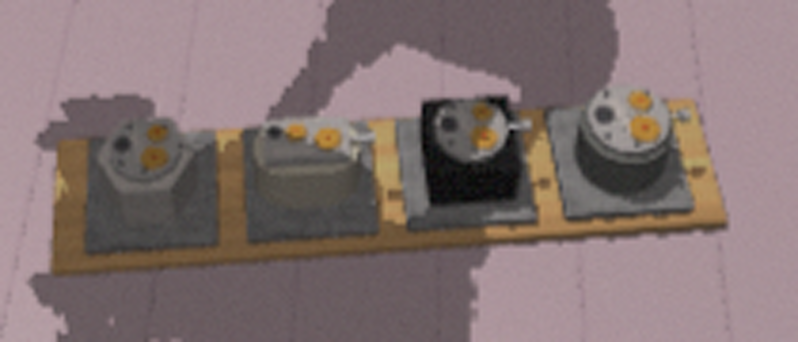

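```bash
python3 -c "
from workcell import bot
print(bot.finish_job())"
```

```text
the job is handed in; nothing more can be done
None
```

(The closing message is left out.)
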